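# Pry the split spring ring out of a tube cooler

### The arm

A 7-joint arm with a two-finger parallel gripper is mounted at the origin on the work surface. World frame = base frame: x ahead of the robot, y to its left, z up, the work surface at z = 0. Lengths are in m, angles in rad, forces in N, time in s.
With the tool pointing down it reaches from about 0.425 to 0.925 m from the base axis. Payload 6.8 kg.
Tool frame: the origin (TCP) lies at the very end of the fingers, on their centre line; the grasp point (between the pads) lies 19 mm behind it (r.grip_depth is the distance from the TCP to the grasp point, in m); z points along the fingers, y is the direction in which the jaws open and shut (so a half turn about z gives the same grasp; the last joint's range is limited). The gripper opens to 85 mm and grips with 20 to 120 N. Pads are 22 mm wide; open, the fingers measure 114 mm over their backs; the gripper's body (76 mm by 85 mm) begins 54 mm behind the grasp point. The pads swing forward as they close: fully open they stand 13 mm farther back than shut.
Start: joints at [-1.233, 0.477, 0.022, 1.555, -0.011, 1.109, -0.083], TCP at [0.291, 0.609, 0.231] pointing down, gripper open.
Joint ranges: [-2.96, 2.96], [-0.34, 2.1], [-1.41, 1.46], [0.24, 2.44], [-1.37, 4.51], [0.17, 1.92], [-2.96, 2.96]. Speed limits (rad/s): [2.39, 2.39, 3.14, 3.14, 3.14, 3.14, 3.14].

### API

Orientations are given as a rotation vector (axis times angle).
In Python, from bench import status, eyes, workorder, spotter, r gives the robot as it stands.
- The arm moves only by the tool drive_tool, never from a script. Its argument "commands" is a list of rows, each an object of numbers: "rx", "ry", "rz": the turn, a rotation vector about the world's x, y, z normalised to -1 to 1, where 1 is 8 degrees; "tx", "ty", "tz": the shift along the world's x, y, z normalised to -1 to 1, where 1 is 20 mm; "grip": the closure, from -1 (fully open) to 1 (shut). A call has 1 to 10 rows; each row shifts and turns the commanded pose from where the row before left it; what a row does not reach is not made up. A row lasts 1/8 s, in which the tool goes at most 62.5 mm and 10.7 degrees, less where a joint would pass 70% of its speed; a pose out of reach is approached as far as the arm can. A call with a number of a shift or a turn outside -1 to 1 is refused whole. A call with a gripper value outside its range is refused whole. The fingers move at their own pace and stop on an object; "grip_force" is the grip in N (left out, the last holds). Time passes only in rows, so rows that do not move let the fingers close. It gives the time, the measured TCP pose, the force and the opening at its end, in the units of the state.
- status.get_obs(): the state, without advancing time (a new reading comes with each control period).
- eyes.grab_frame(name): name is "scene" or "top" or "wrist"; returns a dict with "frame" (400x640x3 uint8, blue, green, red), "range_z" (400x640 float32, m along the optical axis (not along the pixel's ray), 0 where there is no reading), "fx", "fy", "cx", "cy" (pixels), "T" (4x4, takes a point from camera to world coordinates); the wrist camera has in their place "T_tool_cam" (4x4, takes a point from camera to tool coordinates, whose origin is the TCP and whose axes are the flange's). Camera axes: x right, y down, z forward; pixel columns grow to the right and rows downward; lengths in m; the calibration is good to about 2 mm. A picture is of the moment at which its call begins: read the wrist's pose just before it.
- workorder.hand_in(): hands the job in, once; it reports no verdict.
Trained networks look in the newest picture that a camera, given by its name, has taken for a name from the list of things; names that differ only in an ending like _2 or _b are one class to them, and where a whole thing is asked for, a point or a joint stands for the part that bears it (a point fixed in the world has none). Each returns a list of dicts, best first, with "confidence" (0 to 1); they miss things now and then, are a little off and sometimes report something else, mostly with a low value. They report only what shows in the picture. A call takes as long as a camera call.
- spotter.boxes_of(camera, target): "position" ([column, row] as shares, 0 to 1, of the picture: columns of its width, rows of its height, amid what is visible of it).
- spotter.masks_of(camera, target): "mask" (400x640 bool, what is visible of it) and "position" ([column, row] as shares, 0 to 1, of the picture: columns of its width, rows of its height, amid what is visible of it).
The state is a dict: "clock": time; "joints": joint angles; "qvel": joint speeds; "tau": joint torques, N m; "tcp_pos": TCP position; "orientation": TCP orientation; "contact_force": force on the tool from outside, world axes, zero at the start; "moment": the same for the moment, N m; "grip_width": finger opening in m.
Only numpy, scipy, OpenCV 4.12 (cv2) and the standard library are available. Lean on these libraries where they do the work, as an engineer would, in place of code of your own. Each camera call takes 0.05 s, during which the arm holds its last target.

### The job

The hole plate of the round tube cooler is held down by a split steel spring ring. Take the upright hook pick from its stand, put its toe under the ring's end in the notch and lift until that end springs up over the steel lug beside the notch, then hang the pick back in its stand as it was. Take the freed ring out with the gripper, not touching it with the fingers before its end is up, and lay it flat in the middle of the aluminium tray without dropping it; leave the rack, bottle and jar where they are.

Things in the scene. Friction and masses are not known exactly. Their poses are not given: they have to be found in the camera images.
- pot: Tube cooler: white round pot, 152 mm across, fixed. Origin: centre of its underside; z up; +x points to the pry notch. Heights above the bench: flat hole plate in the bore 48 mm; five small pads round it (from radius 48 mm out, 10 mm wide) on which the ring lies 62 mm; white wall round the ring (radius 57 to 72 mm) 70 mm. Only the lug and the lip hold the ring down.
- pot_notch (a point): Middle of the pry notch, on the circle of the seated wire's axis, 66 mm above the bench. The notch is a gap in the wall, 20 mm wide here, its floor at 48 mm, open to the inside and the outside, so that a toe can be slid under the ring's end from inside, outwards along the cooler's +x.
- pot_lug (a point): Top inner edge of the steel keeper lug beside the notch, 18 degrees counter-clockwise from it (towards +y of the cooler), 85 mm above the bench. The lug is 11 mm wide; its smooth rounded nose, 69 to 85 mm high, reaches in to radius 52 mm, 4 mm over the seated ring.
- pot_lip (a point): Inner edge of the fixed steel lip opposite the notch (-x of the cooler), 72 mm above the bench; 30 mm wide, top at 76 mm; it reaches 3 mm over the ring.
- ring: Split ring of round steel wire 8 mm thick, 112 mm outside (wire axis on radius 52 mm), 160 g. Origin: centre, mid thickness; z its axis. It starts seated: axes parallel to the cooler's, origin 66 mm up. Seen from above the wire runs counter-clockwise from the pry end (tip at -8 degrees from +x) to its other end at -34 degrees, the gap between. From 80 degrees to that other end it is rigid.
- ring_arm (a joint): Springy arm of the ring, from the pry end to 80 degrees: bends in the ring's plane about a point at 80 degrees, 5.5 N m/rad, 0 at rest, negative inwards (to -0.15 rad). The end gives inwards 1 mm per 2 N and springs back.
- ring_end (a point): Wire's axis at 0 degrees, 7.6 mm from the pry end's tip; seated: 66 mm above the bench in mid notch. Raised about 20 mm (up to 15 N over the first 6 mm, then 1 to 3 N) it springs past the lug and rests on it by itself, about 85 mm up, the far side still under the lip; the ring is then tilted. To take the ring out, move it 10 mm or more along the cooler's +x while raising it.
- pick: Hook pick, upright, 135 mm tall, 90 g. Origin: on the shaft's axis at the toe's underside; z up; +x the way the toe points. Toe 5 mm thick, 8 mm wide, from 4 mm behind to 32 mm ahead of the axis; shaft 8 x 8 mm; collar 34 x 34 mm, 62 to 68 mm above the origin; handle 16 x 16 mm (sides parallel to x and y) from there to 135 mm. Hangs by its collar on the stand's fork.
- pick_grip (a point): On the handle's axis, 100 mm above the pick's origin: where to grip. Gripped on the faces towards and away from the toe it tips least under load.
- pick_toe (a point): Middle of the toe's front edge on its top face (32 mm ahead of the pick's axis, 5 mm above its origin).
- stand: Grey pick stand, fixed, 120 x 100 mm foot. Origin: underside, below the shaft's place; z up. Two prongs, tops 92 mm up, form a slot 18 mm wide along x, from 14 mm behind the origin to its open end 48 mm ahead (+x); column behind, up to 94 mm. Hung up, the pick's origin is 30 mm straight above the stand's, axes parallel; it lifts out and goes back straight up and down.
- tray: Shallow open square aluminium tray 190 x 190 mm, 18 mm high, walls and floor 4 to 5 mm thick, fixed. Origin: centre of its underside.
- rack: Bystander: white and clear tube rack 85 x 230 mm (long along y), 92 mm high over the white tube caps, fixed. Origin: centre of underside.
- bottle: Bystander: brown glass bottle, 64 mm across, 140 mm high, loose. Origin: centre of underside.
- jar: Bystander: closed white jar, 72 mm across, 90 mm high, loose. Origin: centre of underside.

How it is judged:
By the outcome, as a careful person would: the job done as asked, in the order asked, and still so for the second after the job is handed in, with the robot touching nothing.
It also fails if it takes over 61 s, if anything falls off the work surface, if the arm or the gripper's body presses on something with over 40 N, if the wrist force passes 120 N, or if a joint passes its speed limit or range.

## Working session

There is one attempt and no reset: what is moved stays moved. The work goes in short steps, Python scripts to look and compute and a tool call to move; the robot and the scene stay as the last step left them, time stands still between calls to the robot, and variables do not carry over. Pictures are saved under pics/ and viewed, and the job is handed in when it is done.

Besides the shell and the picture viewer there is one more tool, called after "Emit:" in YAML: its name, and indented under it one key for each argument. drive_tool: Moves the arm, as the interface text tells. Scaled input: -1 to 1 covers 20 mm each way for a shift and 8 degrees each way for a turn. Its arguments: {"type":"object","properties":{"commands":{"type":"array","items":{"type":"object","properties":{"rx":{"type":"number"},"ry":{"type":"number"},"rz":{"type":"number"},"tx":{"type":"number"},"ty":{"type":"number"},"tz":{"type":"number"},"grip":{"type":"number"}}}},"grip_force":{"type":"number"}},"required":["commands"]}

```bash
ls; mkdir -p pics
python3 - <<'E'
from bench import status, eyes, workorder, spotter, r
import cv2
print(status.get_obs())
for n in ["scene","top","wrist"]:
    f=eyes.grab_frame(n); cv2.imwrite(f"pics/{n}0.png",f["frame"])
    print(n,f["fx"],f["cx"],f["cy"],f.get("T",f.get("T_tool_cam")))
E
```

```text
pics
{'clock': 0.0, 'joints': array([-1.23309583,  0.47778426,  0.02233002,  1.55641263, -0.01145958,
        1.1093408 , -0.08306687]), 'qvel': array([ 0.00058126,  0.00033564,  0.00027071,  0.00070395, -0.00013088,
        0.00107314,  0.00100968]), 'tau': array([-3.45378066e-04, -5.96456301e+01,  1.60770155e+00, -2.81190705e+01,
        1.23698512e-02,  9.49195353e-03,  8.08983344e-06]), 'tcp_pos': array([0.29081279, 0.6084941 , 0.23035257]), 'orientation': array([-6.94299305e-01, -3.06366603e+00,  2.82927789e-03]), 'contact_force': array([ 0.09643499, -0.53799302,  0.73656263]), 'moment': array([ 0.00800436, -0.00399077, -0.01654712]), 'grip_width': 0.08510676631404127}
scene 501.5591964735837 312.80136245888747 194.10352879438318 [[ 0.35613423  0.55852954 -0.74914162  1.50678825]
 [ 0.93442024 -0.2083884   0.28884786 -0.35107021]
 [ 0.00521763 -0.8028817  -0.59611555  0.83753998]
 [ 0.          0.          0.          1.        ]]
top 414.77444725257607 310.6405912322802 202.0848404649566 [[-4.99287714e-02 -9.76288093e-01  2.10638735e-01  3.68351209e-01]
 [-9.98752609e-01  4.86820485e-02 -1.11033062e-02  1.34775959e-02]
 [ 5.85700484e-04 -2.10930361e-01 -9.77500915e-01  1.21139949e+00]
 [ 0.00000000e+00  0.00000000e+00  0.00000000e+00  1.00000000e+00]]
wrist 299.32416566821223 312.83295210832824 200.04779528785593 [[ 9.72792292e-04 -9.49680567e-01 -3.13218573e-01  7.97086068e-02]
 [ 9.99999050e-01  6.17999226e-04  1.23201351e-03 -9.76803111e-04]
 [-9.76450451e-04 -3.13219474e-01  9.49680266e-01 -1.41670740e-01]
 [ 0.00000000e+00  0.00000000e+00  0.00000000e+00  1.00000000e+00]]
```

View pics/top0.png

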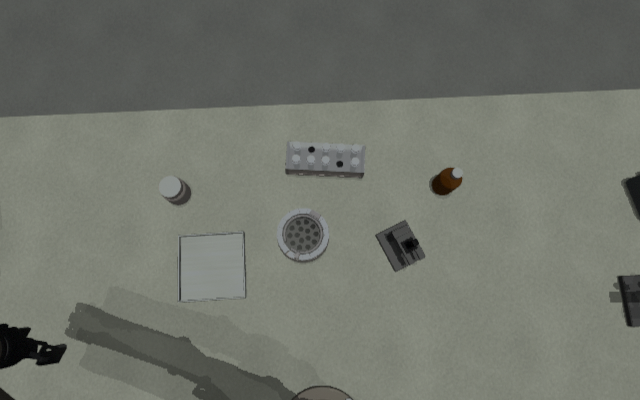

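View pics/scene0.png

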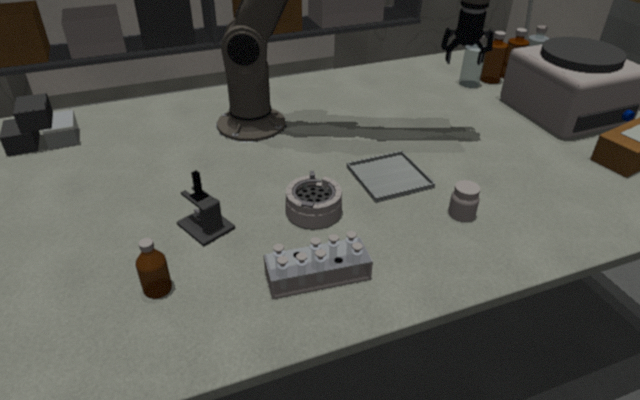

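View pics/wrist0.png

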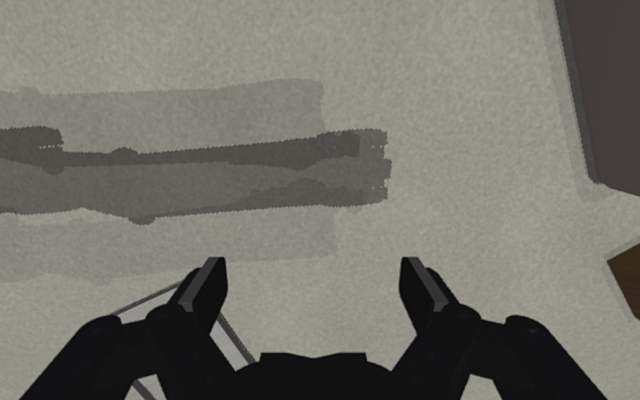

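Run:
```python
import cv2, numpy as np
from bench import eyes,spotter
a=cv2.imread("pics/top0.png"); b=cv2.imread("pics/scene0.png")
c1=cv2.resize(a[195:275,260:345],None,fx=7,fy=7,interpolation=cv2.INTER_CUBIC)
cv2.imwrite("pics/c1.png",cv2.convertScaleAbs(c1,alpha=1.5))
c2=cv2.resize(a[210:280,365:435],None,fx=8,fy=8,interpolation=cv2.INTER_CUBIC)
cv2.imwrite("pics/c2.png",cv2.convertScaleAbs(c2,alpha=1.8))
c3=cv2.resize(b[160:250,170:350],None,fx=4.4,fy=4.4,interpolation=cv2.INTER_CUBIC)
cv2.imwrite("pics/c3.png",cv2.convertScaleAbs(c3,alpha=1.5))
for cam in ["top","scene"]:
    f=eyes.grab_frame(cam);T=f["T"]
    for n in ["pot","pot_notch","pot_lug","pot_lip","ring","ring_end","pick","pick_grip","pick_toe","stand","tray","rack","bottle","jar"]:
        for d in spotter.boxes_of(cam,n)[:2]:
            u,v=d["position"][0]*640,d["position"][1]*400
            z=f["range_z"][min(399,int(v)),min(639,int(u))]
            p=T@[(u-f["cx"])/f["fx"]*z,(v-f["cy"])/f["fy"]*z,z,1]
            print(cam,n,round(d["confidence"],2),np.round([u,v],1),np.round(p[:3],3))
```

```text
top pot 0.97 [300.  235.6] [0.524 0.035 0.05 ]
top pot 0.73 [410.7 242.6] [ 0.478 -0.248  0.154]
top pot_notch 0.95 [297.5 234.4] [0.528 0.042 0.043]
top pot_lug 0.25 [411.9 248.1] [ 0.469 -0.264  0.097]
top pot_lip 0.69 [303.6 240.5] [0.51  0.026 0.049]
top ring_end 0.55 [408.3 248.3] [ 0.468 -0.253  0.105]
top ring_end 0.54 [296.2 248.4] [0.489 0.047 0.044]
top pick 0.73 [410.1 244.9] [ 0.473 -0.249  0.142]
top pick_grip 0.52 [399.7 248.1] [ 0.478 -0.25   0.013]
top pick_grip 0.44 [411.3 242.2] [ 0.478 -0.249  0.157]
top pick_toe 0.72 [408.9 247. ] [ 0.471 -0.253  0.11 ]
top pick_toe 0.21 [302.9 237.8] [0.517 0.027 0.047]
top stand 0.85 [399.5 246. ] [ 0.476 -0.233  0.093]
top stand 0.49 [325.1 161.9] [ 0.724 -0.046  0.09 ]
top tray 0.97 [212.1 267.8] [0.45  0.294 0.001]
top rack 0.72 [323.  159.4] [ 0.731 -0.04   0.091]
top bottle 0.94 [447.4 182.3] [ 0.645 -0.38   0.101]
top jar 0.64 [172.9 191.7] [0.659 0.383 0.087]
scene pot 0.94 [313.8 202.6] [0.55  0.021 0.048]
scene pot 0.61 [307.4 182.6] [0.483 0.028 0.065]
scene pot_notch 0.61 [311.8 201. ] [0.539 0.019 0.046]
scene pot_lu
[... 188 characters left out ...]
013 0.066]
scene ring_end 0.6 [309.6 180.9] [0.48  0.035 0.067]
scene ring_end 0.31 [314.4 203.3] [0.579 0.011 0.07 ]
scene pick 0.69 [197.3 189.7] [ 0.487 -0.259  0.118]
scene pick 0.37 [464.4 201.8] [0.7   0.373 0.064]
scene pick_grip 0.82 [199.  188.4] [ 0.488 -0.255  0.121]
scene pick_toe 0.57 [198.3 187.6] [ 0.487 -0.256  0.123]
scene stand 0.59 [205.  223.1] [ 0.538 -0.258  0.052]
scene tray 0.85 [387.4 176.9] [ 0.448  0.293 -0.003]
scene tray 0.16 [312.  204.3] [0.589 0.001 0.076]
scene rack 0.96 [315.5 265.2] [ 0.772 -0.06   0.057]
scene bottle 0.85 [150.3 271.6] [ 0.696 -0.399  0.086]
scene bottle 0.29 [314.  203.7] [0.585 0.008 0.074]
scene jar 0.8 [465.4 203. ] [0.702 0.375 0.061]
```

View pics/c1.png

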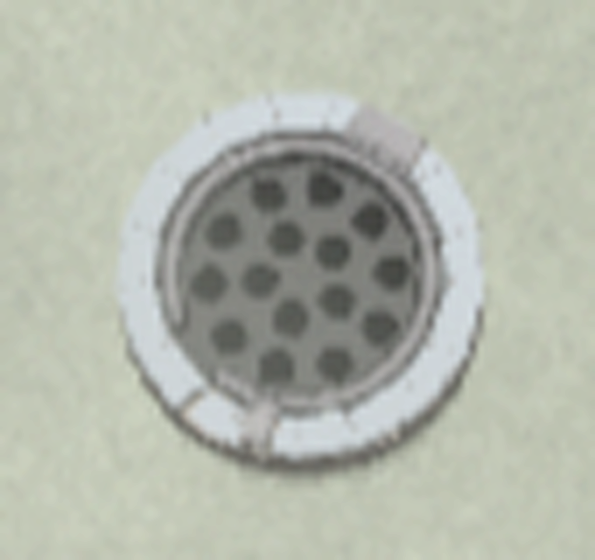

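View pics/c2.png

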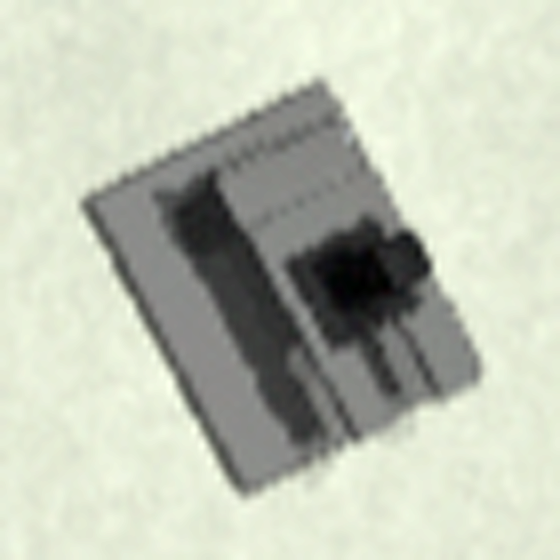

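View pics/c3.png

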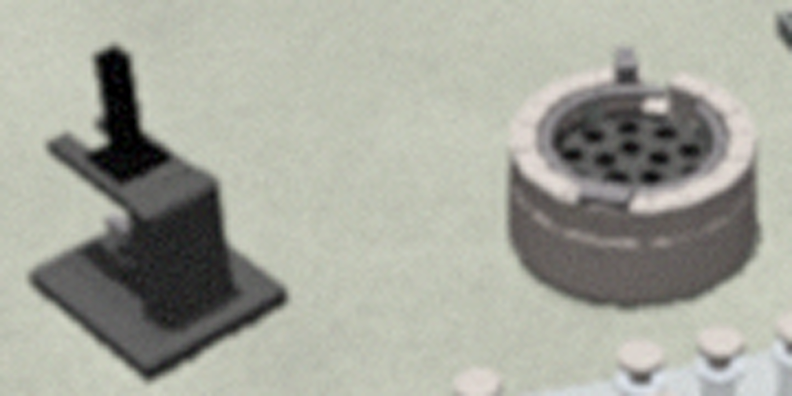

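```bash
cat > h.py <<'E'
import numpy as np, cv2
from bench import status, eyes, spotter, r
def cloud(f,T=None):
    z=f["range_z"].astype(float); v,u=np.mgrid[0:400,0:640]
    P=np.stack([(u-f["cx"])/f["fx"]*z,(v-f["cy"])/f["fy"]*z,z],-1)
    T=f["T"] if T is None else T
    Q=P@T[:3,:3].T+T[:3,3]; Q[z==0]=np.nan
    return Q
def wristT(o,f):
    T=np.eye(4);T[:3,:3]=cv2.Rodrigues(np.array(o["orientation"]))[0];T[:3,3]=o["tcp_pos"]
    return T@f["T_tool_cam"]
E
python3 - <<'E'
from h import *
import pickle
D={}
for c in ["top","scene"]: D[c]=eyes.grab_frame(c)
pickle.dump(D,open("D.pkl","wb"))
print(status.get_obs()["clock"])
for c in D:
    Q=cloud(D[c]); x,y,z=Q[...,0],Q[...,1],Q[...,2]
    near=(np.hypot(x-.535,y-.02)<.1)
    m=near&(z>.066)&(z<.0725)
    p=Q[m]; 
    # circle fit to outer hull: algebraic for wall; use minEnclosing
    (cx,cy),R=cv2.minEnclosingCircle(p[:,:2].astype(np.float32)); print(c,"wall",cx,cy,R,m.sum(),np.median(p[:,2]))
    for lo,hi in [(.073,.079),(.079,.1)]:
        mm=near&(z>lo)&(z<hi); print(lo,mm.sum(), Q[mm].mean(0), np.degrees(np.arctan2(*(Q[mm].mean(0)[:2]-[cx,cy])[::-1])))
    near=(np.hypot(x-.48,y+.25)<.11)
    foot=near&(z>.006)&(z<.03)
    print("foot",cv2.minAreaRect(Q[foot][:,:2].astype(np.float32)),np.median(Q[foot][:,2]))
    pr=near&(z>.085)&(z<.098); print("prong",pr.sum(),cv2.minAreaRect(Q[pr][:,:2].astype(np.float32)))
    for lo,hi in [(.12,.16),(.16,.18),(.097,.105)]:
        m=near&(z>lo)&(z<hi); print(lo,m.sum(),Q[m].mean(0),Q[m].std(0),cv2.minAreaRect(Q[m][:,:2].astype(np.float32)))
    m=(np.abs(x-.45)<.13)&(np.abs(y-.294)<.13)&(z>.012)&(z<.03)
    print("tray",m.sum(),cv2.minAreaRect(Q[m][:,:2].astype(np.float32)))
    m=(np.abs(x-.6)<.02)&(np.abs(y-.2)<.05); print("bench z",np.nanmedian(z[m]))
E
```

```text
1.75
top wall 0.5261647701263428 0.028374552726745605 0.07296372205018997 842 0.06879618625232042
0.073 76 [0.55962156 0.00354924 0.07495911] -36.575833048734204
0.079 31 [0.47440366 0.04226772 0.08423371] 164.97540238201998
foot ((0.48875972628593445, -0.24372074007987976), (0.1435224860906601, 0.1957571804523468), 11.348427772521973) 0.010933108663311986
prong 504 ((0.4798857569694519, -0.2557985484600067), (0.10195712000131607, 0.05006527155637741), 25.458036422729492)
0.12 26 [ 0.47403516 -0.24957538  0.14024705] [0.00412773 0.0018709  0.01167789] ((0.4736330211162567, -0.24932561814785004), (0.014692832715809345, 0.002883890876546502), 23.525598526000977)
0.16 40 [ 0.47677531 -0.25632031  0.16439799] [0.0045045  0.00467588 0.00144077] ((0.476736843585968, -0.2562970519065857), (0.014434484764933586, 0.01587747596204281), 23.171600341796875)
0.097 51 [ 0.47903679 -0.25367625  0.09881384] [0.01624352 0.01170556 0.00141851] ((0.4849899113178253, -0.2523212730884552), (0.08637455850839615, 0.03375278785824776), 27.3404598236084)
tray 403 ((0.45363935828208923, 0.29316824674606323), 
[... 601 characters left out ...]
5314 -0.25850204  0.14040687] [0.00360867 0.00569791 0.0113425 ] ((0.4848376214504242, -0.26030460000038147), (0.021566171199083328, 0.015158888883888721), 66.9737319946289)
0.16 36 [ 0.48169436 -0.2579925   0.16324898] [0.00584056 0.00515299 0.00142578] ((0.4810216426849365, -0.25858256220817566), (0.024921288713812828, 0.016326524317264557), 19.281986236572266)
0.097 56 [ 0.4859879  -0.25886489  0.09967226] [0.00785393 0.01097641 0.00223349] ((0.4939861595630646, -0.2534525692462921), (0.056544266641139984, 0.03308603912591934), 18.96011734008789)
tray 430 ((0.4562671184539795, 0.2928147315979004), (0.19807641208171844, 0.194036066532135), 0.7965362071990967)
bench z -0.0027439754127985827
```

Emit:
drive_tool:
  commands:
    - {"tx": 0.22, "ty": -1, "rz": -0.5}
    - {"tx": 0.22, "ty": -1, "rz": -0.5}
    - {"tx": 0.22, "ty": -1, "rz": -0.5}
    - {"tx": 0.22, "ty": -1, "rz": -0.5}
    - {"tx": 0.22, "ty": -1, "rz": -0.5}
    - {"tx": 0.22, "ty": -1, "rz": -0.5}
    - {"tx": 0.22, "ty": -1, "rz": -0.5}
    - {"tx": 0.22, "ty": -1, "rz": -0.5}
    - {"tx": 0.22, "ty": -1, "rz": -0.5}
    - {"tx": 0.22, "ty": -1, "rz": -0.5}

```text
validation failed for argument at $.co...
```

Emit:
drive_tool:
  commands:
    - {"tx": 0.22, "ty": -1}
    - {"tx": 0.22, "ty": -1}
    - {"tx": 0.22, "ty": -1}
    - {"tx": 0.22, "ty": -1}
    - {"tx": 0.22, "ty": -1}
    - {"tx": 0.22, "ty": -1}
    - {"tx": 0.22, "ty": -1}
    - {"tx": 0.22, "ty": -1}
    - {"tx": 0.22, "ty": -1}
    - {"tx": 0.22, "ty": -1}

```text
validation failed for argument at $.co...
```

Emit:
drive_tool:
  commands:
    - {"rx": 0.0, "ry": 0.0, "rz": -0.5, "tx": 0.22, "ty": -1.0, "tz": 0.0, "grip": -1.0}

```text
clock: 1.88
tcp_pos: [0.2944, 0.5901, 0.2311]
orientation: [-0.8, -3.037, -0.001]
contact_force: [0.7, -0.4, 0.2]
grip_width: 0.0853
```

Emit:
drive_tool:
  commands:
    - {"rx": 0, "ry": 0, "rz": -0.5, "tx": 0.22, "ty": -1, "tz": 0, "grip": -1}
    - {"rx": 0, "ry": 0, "rz": -0.5, "tx": 0.22, "ty": -1, "tz": 0, "grip": -1}
    - {"rx": 0, "ry": 0, "rz": -0.5, "tx": 0.22, "ty": -1, "tz": 0, "grip": -1}
    - {"rx": 0, "ry": 0, "rz": -0.5, "tx": 0.22, "ty": -1, "tz": 0, "grip": -1}
    - {"rx": 0, "ry": 0, "rz": -0.5, "tx": 0.22, "ty": -1, "tz": 0, "grip": -1}
    - {"rx": 0, "ry": 0, "rz": -0.5, "tx": 0.22, "ty": -1, "tz": 0, "grip": -1}
    - {"rx": 0, "ry": 0, "rz": -0.5, "tx": 0.22, "ty": -1, "tz": 0, "grip": -1}
    - {"rx": 0, "ry": 0, "rz": -0.5, "tx": 0.22, "ty": -1, "tz": 0, "grip": -1}
    - {"rx": 0, "ry": 0, "rz": -0.5, "tx": 0.22, "ty": -1, "tz": 0, "grip": -1}
    - {"rx": 0, "ry": 0, "rz": 0, "tx": 0.22, "ty": -1, "tz": 0, "grip": -1}

```text
clock: 3.12
tcp_pos: [0.3396, 0.3884, 0.2314]
orientation: [1.699, 2.642, 0.001]
contact_force: [-0.5, -0.7, 0.8]
grip_width: 0.0855
```

Emit:
drive_tool:
  commands:
    - {"rx": 0, "ry": 0, "rz": 0, "tx": 0.22, "ty": -1, "tz": 0, "grip": -1}
    - {"rx": 0, "ry": 0, "rz": 0, "tx": 0.22, "ty": -1, "tz": 0, "grip": -1}
    - {"rx": 0, "ry": 0, "rz": 0, "tx": 0.22, "ty": -1, "tz": 0, "grip": -1}
    - {"rx": 0, "ry": 0, "rz": 0, "tx": 0.22, "ty": -1, "tz": 0, "grip": -1}
    - {"rx": 0, "ry": 0, "rz": 0, "tx": 0.22, "ty": -1, "tz": 0, "grip": -1}
    - {"rx": 0, "ry": 0, "rz": 0, "tx": 0.22, "ty": -1, "tz": 0, "grip": -1}
    - {"rx": 0, "ry": 0, "rz": 0, "tx": 0.22, "ty": -1, "tz": 0, "grip": -1}
    - {"rx": 0, "ry": 0, "rz": 0, "tx": 0.22, "ty": -1, "tz": 0, "grip": -1}
    - {"rx": 0, "ry": 0, "rz": 0, "tx": 0.22, "ty": -1, "tz": 0, "grip": -1}
    - {"rx": 0, "ry": 0, "rz": 0, "tx": 0.22, "ty": -1, "tz": 0, "grip": -1}

```text
clock: 4.38
tcp_pos: [0.3836, 0.1877, 0.2313]
orientation: [-1.701, -2.642, -0.0]
contact_force: [-0.5, 0.4, 0.7]
grip_width: 0.0855
```

Emit:
drive_tool:
  commands:
    - {"rx": 0, "ry": 0, "rz": 0, "tx": 0.22, "ty": -1, "tz": 0, "grip": -1}
    - {"rx": 0, "ry": 0, "rz": 0, "tx": 0.22, "ty": -1, "tz": 0, "grip": -1}
    - {"rx": 0, "ry": 0, "rz": 0, "tx": 0.22, "ty": -1, "tz": 0, "grip": -1}
    - {"rx": 0, "ry": 0, "rz": 0, "tx": 0.22, "ty": -1, "tz": 0, "grip": -1}
    - {"rx": 0, "ry": 0, "rz": 0, "tx": 0.22, "ty": -1, "tz": 0, "grip": -1}
    - {"rx": 0, "ry": 0, "rz": 0, "tx": 0.22, "ty": -1, "tz": 0, "grip": -1}
    - {"rx": 0, "ry": 0, "rz": 0, "tx": 0.22, "ty": -1, "tz": 0, "grip": -1}
    - {"rx": 0, "ry": 0, "rz": 0, "tx": 0.22, "ty": -1, "tz": 0, "grip": -1}
    - {"rx": 0, "ry": 0, "rz": 0, "tx": 0.22, "ty": -1, "tz": 0, "grip": -1}
    - {"rx": 0, "ry": 0, "rz": 0, "tx": 0.22, "ty": -1, "tz": 0, "grip": -1}

```text
clock: 5.62
tcp_pos: [0.4274, -0.0122, 0.2314]
orientation: [1.701, 2.642, 0.001]
contact_force: [1.0, 0.8, 1.3]
grip_width: 0.085
```

Emit:
drive_tool:
  commands:
    - {"rx": 0, "ry": 0, "rz": 0, "tx": 0.21, "ty": -1, "tz": 0, "grip": -1}
    - {"rx": 0, "ry": 0, "rz": 0, "tx": 0.21, "ty": -1, "tz": 0, "grip": -1}
    - {"rx": 0, "ry": 0, "rz": 0, "tx": 0.21, "ty": -1, "tz": 0, "grip": -1}
    - {"rx": 0, "ry": 0, "rz": 0, "tx": 0.21, "ty": -1, "tz": 0, "grip": -1}
    - {"rx": 0, "ry": 0, "rz": 0, "tx": 0.21, "ty": -1, "tz": 0, "grip": -1}
    - {"rx": 0, "ry": 0, "rz": 0, "tx": 0.21, "ty": -1, "tz": 0, "grip": -1}
    - {"rx": 0, "ry": 0, "rz": 0, "tx": 0.21, "ty": -1, "tz": 0, "grip": -1}
    - {"rx": 0, "ry": 0, "rz": 0, "tx": 0.21, "ty": -1, "tz": 0, "grip": -1}
    - {"rx": 0, "ry": 0, "rz": 0, "tx": 0.21, "ty": -1, "tz": 0, "grip": -1}
    - {"rx": 0, "ry": 0, "rz": 0, "tx": 0.21, "ty": -1, "tz": 0, "grip": -1}

```text
clock: 6.88
tcp_pos: [0.4691, -0.2121, 0.2313]
orientation: [1.7, 2.642, 0.0]
contact_force: [0.0, 0.2, -0.8]
grip_width: 0.0856
```

Emit:
drive_tool:
  commands:
    - {"rx": 0, "ry": 0, "rz": 0, "tx": 0.4, "ty": -1, "tz": 0, "grip": -1}
    - {"rx": 0, "ry": 0, "rz": 0, "tx": 0, "ty": -1, "tz": 0, "grip": -1}
    - {"rx": 0, "ry": 0, "rz": 0, "tx": 0, "ty": -0.1, "tz": 0, "grip": -1}

```text
clock: 7.25
tcp_pos: [0.4766, -0.2547, 0.2313]
orientation: [1.704, 2.639, -0.001]
contact_force: [-1.0, 0.1, 0.7]
grip_width: 0.0857
```

Run:
```python
from h import *
import pickle
o=status.get_obs(); f=eyes.grab_frame("wrist"); T=wristT(o,f)
pickle.dump((o,f),open("W1.pkl","wb")); cv2.imwrite("pics/w1.png",f["frame"])
Q=cloud(f,T);x,y,z=Q[...,0],Q[...,1],Q[...,2]
print(o["tcp_pos"],o["orientation"],o["joints"])
for n,lo,hi,R in [("top",.16,.172,.05),("collar",.0955,.103,.06),("prong",.087,.0955,.1),("foot",.006,.02,.12),("toe",.03,.04,.06)]:
    m=(np.hypot(x-.478,y+.257)<R)&(z>lo)&(z<hi)
    if m.sum()>4: print(n,m.sum(),Q[m].mean(0).round(4),cv2.minAreaRect(Q[m][:,:2].astype(np.float32)))
```

```text
[ 0.47663697 -0.25472613  0.23134578] [ 1.70385078e+00  2.63915996e+00 -1.11633515e-03] [-0.21433584  0.30527306  0.72757195  1.91454383 -0.23762185  1.00869914
  1.04237899]
top 427 [ 0.4778 -0.2573  0.1638] ((0.47784847021102905, -0.25802409648895264), (0.01586066372692585, 0.016078921034932137), 25.260295867919922)
collar 764 [ 0.4763 -0.2543  0.0972] ((0.4777727425098419, -0.25787705183029175), (0.03394313529133797, 0.03337228298187256), 24.196420669555664)
prong 3048 [ 0.4869 -0.2514  0.0918] ((0.48062658309936523, -0.2567089796066284), (0.10202964395284653, 0.04954118654131889), 24.156320571899414)
foot 3543 [ 0.4704 -0.2333  0.0111] ((0.48338744044303894, -0.2456294745206833), (0.12042637169361115, 0.08086471259593964), 24.319969177246094)
toe 34 [ 0.5034 -0.2218  0.0356] ((0.5041043162345886, -0.2214866578578949), (0.021029941737651825, 0.008403497748076916), 54.91956329345703)
```

View pics/w1.png

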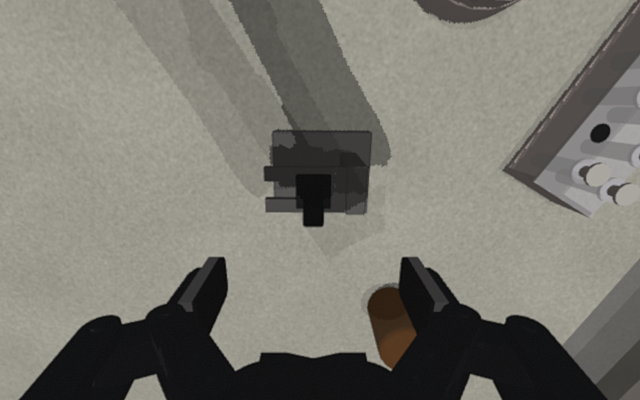

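Emit:
drive_tool:
  commands:
    - {"rx": 0, "ry": 0, "rz": 0, "tx": 0.06, "ty": -0.16, "tz": -0.9, "grip": -1}
    - {"rx": 0, "ry": 0, "rz": 0, "tx": 0, "ty": 0, "tz": -1, "grip": -1}
    - {"rx": 0, "ry": 0, "rz": 0, "tx": 0, "ty": 0, "tz": -1, "grip": -1}
    - {"rx": 0, "ry": 0, "rz": 0, "tx": 0, "ty": 0, "tz": -1, "grip": -1}
    - {"rx": 0, "ry": 0, "rz": 0, "tx": 0, "ty": 0, "tz": -1, "grip": -1}
    - {"rx": 0, "ry": 0, "rz": 0, "tx": 0, "ty": 0, "tz": -1, "grip": -0.6}
    - {"rx": 0, "ry": 0, "rz": 0, "tx": 0, "ty": 0, "tz": 0, "grip": 0.2}
    - {"rx": 0, "ry": 0, "rz": 0, "tx": 0, "ty": 0, "tz": 0, "grip": 1}
    - {"rx": 0, "ry": 0, "rz": 0, "tx": 0, "ty": 0, "tz": 0, "grip": 1}
    - {"rx": 0, "ry": 0, "rz": 0, "tx": 0, "ty": 0, "tz": 0, "grip": 1}
  grip_force: 100

```text
clock: 8.55
tcp_pos: [0.4791, -0.2564, 0.114]
orientation: [1.7, 2.64, 0.001]
contact_force: [0.2, 0.4, 2.6]
grip_width: 0.0148
```

Emit:
drive_tool:
  commands:
    - {"rx": 0, "ry": 0, "rz": 0, "tx": 0, "ty": 0, "tz": 0, "grip": 1}
    - {"rx": 0, "ry": 0, "rz": 0, "tx": 0, "ty": 0, "tz": 0, "grip": 1}

```text
clock: 8.8
tcp_pos: [0.4791, -0.2563, 0.114]
orientation: [1.7, 2.641, 0.001]
contact_force: [-1.4, 1.3, 6.0]
grip_width: 0.015
```

Run:
```python
from h import *
o=status.get_obs(); f=eyes.grab_frame("wrist"); cv2.imwrite("pics/w2.png",f["frame"])
print(o)
```

```text
{'clock': 8.8, 'joints': array([-0.11004854,  0.4744957 ,  0.62718401,  2.00833815, -0.39293883,
        0.7775461 ,  1.17629242]), 'qvel': array([-1.18120887e-03,  4.64804439e-05,  1.21947014e-03, -7.56616427e-04,
        3.05767023e-04,  7.37358407e-04, -2.21450618e-03]), 'tau': array([ 8.93855025e-02, -4.16298258e+01,  8.06941509e+00, -1.92071253e+01,
        1.37316284e-02, -3.68640237e-01, -1.55935687e-02]), 'tcp_pos': array([ 0.47910647, -0.25633428,  0.11399033]), 'orientation': array([1.70006085e+00, 2.64060844e+00, 9.79195229e-04]), 'contact_force': array([-1.38463354,  1.31178652,  6.00476145]), 'moment': array([0.17342914, 0.17059855, 0.00477389]), 'grip_width': 0.014989872130984601}
```

View pics/w2.png

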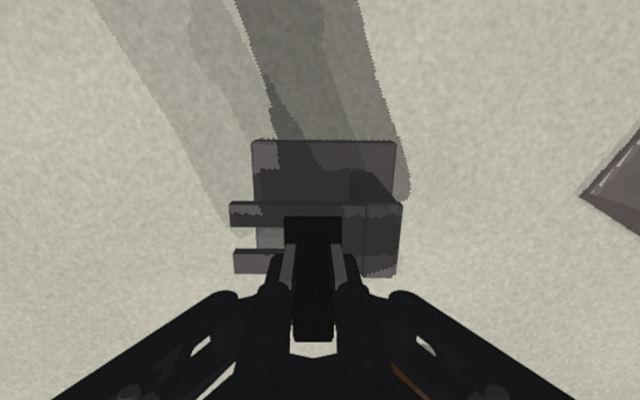

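Emit:
drive_tool:
  commands:
    - {"rx": 0, "ry": 0, "rz": 0, "tx": 0, "ty": 0, "tz": 0.5, "grip": 1}
    - {"rx": 0, "ry": 0, "rz": 0, "tx": 0, "ty": 0, "tz": 1, "grip": 1}
    - {"rx": 0, "ry": 0, "rz": 0, "tx": 0, "ty": 0, "tz": 1, "grip": 1}
    - {"rx": 0, "ry": 0, "rz": 0, "tx": 0, "ty": 0, "tz": 1, "grip": 1}
    - {"rx": 0, "ry": 0, "rz": 0, "tx": 0, "ty": 0, "tz": 1, "grip": 1}
    - {"rx": 0, "ry": 0, "rz": 0, "tx": 0, "ty": 0, "tz": 0.5, "grip": 1}
    - {"rx": 0, "ry": 0, "rz": 0, "tx": 0, "ty": 0, "tz": 0, "grip": 1}

```text
clock: 9.72
tcp_pos: [0.4789, -0.2562, 0.2138]
orientation: [1.7, 2.641, 0.001]
contact_force: [-1.0, -0.3, -1.7]
grip_width: 0.0148
```

Emit:
drive_tool:
  commands:
    - {"rx": 0, "ry": 0, "rz": -0.5, "tx": 0.15, "ty": 1, "tz": 0, "grip": 1}
    - {"rx": 0, "ry": 0, "rz": -0.5, "tx": 0.15, "ty": 1, "tz": 0, "grip": 1}
    - {"rx": 0, "ry": 0, "rz": -0.5, "tx": 0.15, "ty": 1, "tz": 0, "grip": 1}
    - {"rx": 0, "ry": 0, "rz": -0.5, "tx": 0.15, "ty": 1, "tz": 0, "grip": 1}
    - {"rx": 0, "ry": 0, "rz": -0.5, "tx": 0.15, "ty": 1, "tz": 0, "grip": 1}
    - {"rx": 0, "ry": 0, "rz": -0.5, "tx": 0.15, "ty": 1, "tz": 0, "grip": 1}
    - {"rx": 0, "ry": 0, "rz": -0.5, "tx": 0.15, "ty": 1, "tz": 0, "grip": 1}
    - {"rx": 0, "ry": 0, "rz": -0.5, "tx": 0.15, "ty": 1, "tz": 0, "grip": 1}
    - {"rx": 0, "ry": 0, "rz": -0.5, "tx": 0.15, "ty": 1, "tz": 0, "grip": 1}
    - {"rx": 0, "ry": 0, "rz": -0.5, "tx": 0.15, "ty": 1, "tz": 0, "grip": 1}

```text
clock: 10.98
tcp_pos: [0.5081, -0.0554, 0.2124]
orientation: [-2.503, -1.897, 0.002]
contact_force: [0.2, -0.3, -0.5]
grip_width: 0.0148
```

Emit:
drive_tool:
  commands:
    - {"rx": 0, "ry": 0, "rz": -0.5, "tx": 0.15, "ty": 1, "tz": 0, "grip": 1}
    - {"rx": 0, "ry": 0, "rz": -0.5, "tx": 0.15, "ty": 1, "tz": 0, "grip": 1}
    - {"rx": 0, "ry": 0, "rz": -0.5, "tx": 0.15, "ty": 1, "tz": 0, "grip": 1}
    - {"rx": 0, "ry": 0, "rz": -0.5, "tx": 0.12, "ty": 1, "tz": 0, "grip": 1}
    - {"rx": 0, "ry": 0, "rz": -0.5, "tx": 0, "ty": 0.4, "tz": 0, "grip": 1}
    - {"rx": 0, "ry": 0, "rz": 0, "tx": 0, "ty": 0, "tz": 0, "grip": 1}

```text
clock: 11.72
tcp_pos: [0.5195, 0.0325, 0.2124]
orientation: [2.792, 1.44, -0.003]
contact_force: [-0.7, -0.4, -1.7]
grip_width: 0.0144
```

Run:
```python
from h import *
import pickle
o=status.get_obs(); D={c:eyes.grab_frame(c) for c in ["wrist","top","scene"]}
pickle.dump((o,D),open("W2.pkl","wb"))
for c in D: cv2.imwrite(f"pics/{c}3.png",D[c]["frame"])
s=D["scene"]["frame"][90:240,230:430]; cv2.imwrite("pics/s3c.png",cv2.resize(s,None,fx=4,fy=4,interpolation=cv2.INTER_CUBIC))
print(o["clock"],o["tcp_pos"],o["orientation"],o["contact_force"])
```

```text
11.725 [0.51950492 0.03253366 0.21244271] [ 2.79186931e+00  1.44036387e+00 -2.63992811e-03] [-0.67168106 -0.35064731 -1.72544418]
```

View pics/wrist3.png

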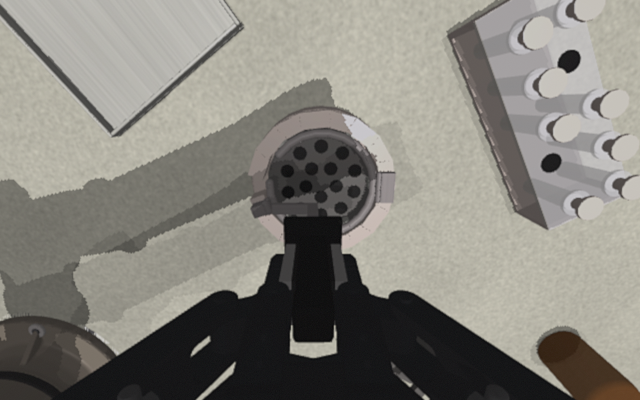

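View pics/s3c.png

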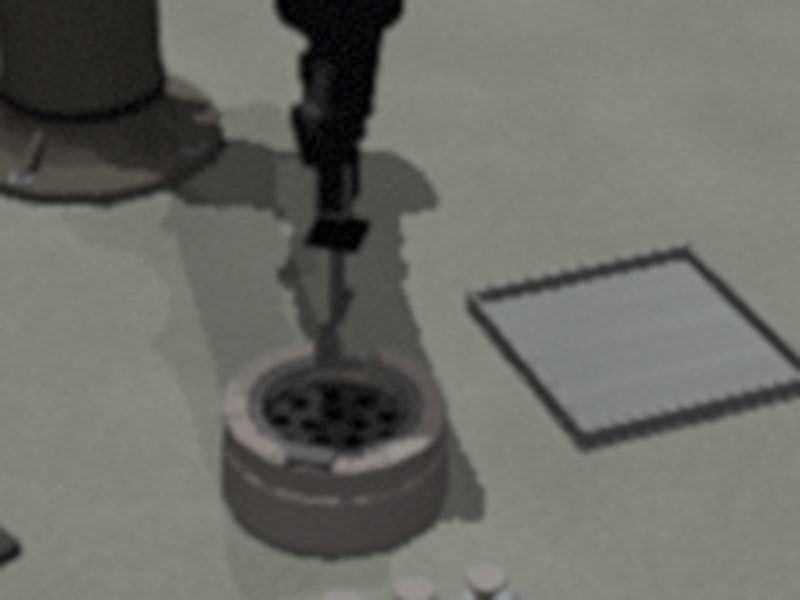

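Run:
```python
from h import *
import pickle
o,D=pickle.load(open("W2.pkl","rb"))
f=D["wrist"];Q=cloud(f,wristT(o,f));x,y,z=Q[...,0],Q[...,1],Q[...,2]
near=np.hypot(x-.526,y-.027)<.095
m=near&(z>.067)&(z<.073)
im=f["frame"].copy()
p=Q[m]
# robust fit: outer and inner edges by angle
from scipy.optimize import least_squares
def fit(p):
    c=np.array([.526,.027])
    for _ in range(10):
        a=np.arctan2(p[:,1]-c[1],p[:,0]-c[0]); rr=np.hypot(p[:,0]-c[0],p[:,1]-c[1])
        b=((a+np.pi)/(2*np.pi)*72).astype(int); idx=[np.where(b==k)[0][rr[b==k].argmax()] for k in range(72) if (b==k).sum()>3]
        q=p[idx]
        s=least_squares(lambda v:np.hypot(q[:,0]-v[0],q[:,1]-v[1])-v[2],[*c,.072],loss="soft_l1",f_scale=.001)
        c=s.x[:2]
    return s.x,len(idx)
print("outer",fit(p)); c=fit(p)[0][:2]
m=near&(z>.0735)&(z<.08); 
mm=m&(np.hypot(x-c[0]-.045,y-c[1]+.04)<.05)
print("lip",mm.sum(),Q[mm].mean(0),np.degrees(np.arctan2(*(Q[mm].mean(0)[:2]-c)[::-1])))
rr=np.hypot(x-c[0],y-c[1])
m=near&(z>.077)&(z<.09)&(rr>.048); print("lug",m.sum(),Q[m].mean(0) if m.sum() else 0, np.degrees(np.arctan2(*(Q[m].mean(0)[:2]-c)[::-1])))
m=near&(z>.115)&(z<.15); print("toe",m.sum(),Q[m].mean(0),Q[m].min(0),Q[m].max(0),cv2.minAreaRect(Q[m][:,:2].astype(np.float32)))
# holes plate z
m=near&(rr<.04)&(z<.06)&(z>.03);print("plate",np.percentile(z[m],[50,80,95]))
cv2.imwrite("pics/w3c.png",cv2.convertScaleAbs(cv2.resize(im[95:260,230:410],None,fx=4,fy=3.6,interpolation=cv2.INTER_CUBIC),alpha=1.6))
# collar
m=near&(z>.18)&(z<.21)&(np.hypot(x-.52,y-.033)<.04);print("collar",m.sum(),cv2.minAreaRect(Q[m][:,:2].astype(np.float32)),np.median(z[m]))
# scene toe
f=D["scene"];Q=cloud(f);x,y,z=Q[...,0],Q[...,1],Q[...,2]
for lo in np.arange(.1,.22,.01):
    m=(np.hypot(x-.52,y-.033)<.05)&(z>lo)&(z<lo+.01)
    if m.sum():print(round(lo,2),m.sum(),Q[m].mean(0).round(4),Q[m].min(0).round(4),Q[m].max(0).round(4))
```

```text
outer (array([0.52631092, 0.02687201, 0.0723461 ]), 62)
lip 512 [ 0.57753392 -0.00818528  0.07498159] -34.38794146167748
lug 274 [0.46941965 0.04505494 0.08356928] 162.27568219331764
toe 526 [0.50788912 0.04087593 0.13336073] [0.49061951 0.03097723 0.1271554 ] [0.52448696 0.05300096 0.14959383] ((0.5075289011001587, 0.0395306721329689), (0.00868480745702982, 0.0358600877225399), 55.03955078125)
plate [0.04780543 0.04844899 0.04899875]
collar 1635 ((0.5236005783081055, 0.03765036538243294), (0.019888022914528847, 0.03408488258719444), 56.334842681884766) 0.19554230606322415
0.12 4 [0.5199 0.033  0.1284] [0.5125 0.0265 0.1266] [0.5237 0.0406 0.1298]
0.13 24 [0.5136 0.0376 0.1343] [0.4938 0.025  0.1304] [0.5248 0.0516 0.1392]
0.14 11 [0.523  0.0305 0.1439] [0.5188 0.026  0.1405] [0.5262 0.0349 0.1499]
0.15 15 [0.5237 0.0287 0.1546] [0.5206 0.025  0.1503] [0.5264 0.0341 0.1599]
0.16 14 [0.5239 0.0286 0.1654] [0.5175 0.0245 0.1602] [0.5276 0.0339 0.1698]
0.17 12 [0.5242 0.0296 0.1749] [0.5196 0.0259 0.17  ] [0.5314 0.0347 0.1798]
0.18 7 [0.5278 0.0244 0.1847] [0.5232 0.0136 0.1801] [0.5364 0.0296 0.19  ]
0.19 95 [0.5283 0.0281 0.1956] [0.4971 0.0093 0.191 ] [0.546  0.0512 0.1995]
0.2 22 [0.5284 0.0277 0.2047] [0.5231 0.0196 0.2002] [0.5348 0.0376 0.2084]
0.21 24 [0.531  0.0262 0.2163] [0.5196 0.0137 0.2113] [0.5377 0.0447 0.22  ]
```

View pics/w3c.png

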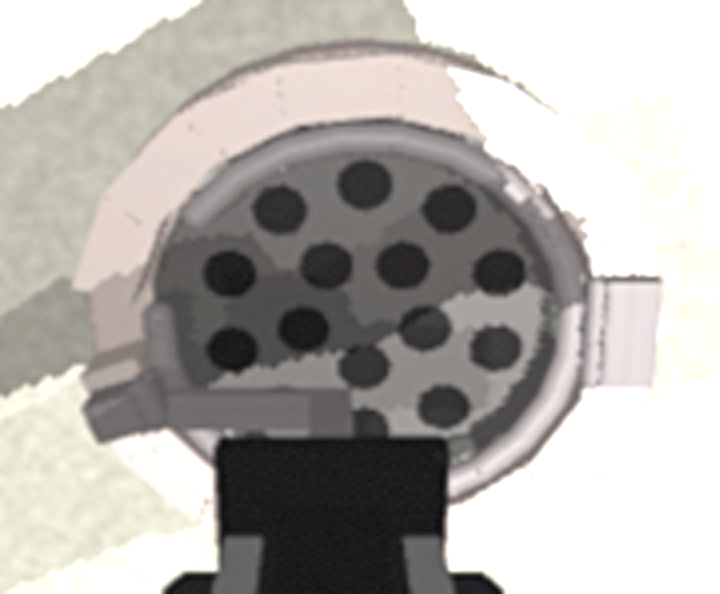

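Emit:
drive_tool:
  commands:
    - {"rx": 0, "ry": 0, "rz": 0, "tx": 0, "ty": 0, "tz": -1, "grip": 1}
    - {"rx": 0, "ry": 0, "rz": 0, "tx": 0, "ty": 0, "tz": -1, "grip": 1}
    - {"rx": 0, "ry": 0, "rz": 0, "tx": 0, "ty": 0, "tz": -1, "grip": 1}
    - {"rx": 0, "ry": 0, "rz": 0, "tx": 0, "ty": 0, "tz": -0.7, "grip": 1}
    - {"rx": 0, "ry": 0, "rz": 0, "tx": 0, "ty": 0, "tz": 0, "grip": 1}
  grip_force: 120

```text
clock: 12.5
tcp_pos: [0.5194, 0.0313, 0.1386]
orientation: [-2.794, -1.437, 0.003]
contact_force: [-0.2, -0.2, -0.9]
grip_width: 0.0144
```

Run:
```python
from h import *
import pickle
o=status.get_obs(); f=eyes.grab_frame("wrist"); pickle.dump((o,f),open("W4.pkl","wb"))
Q=cloud(f,wristT(o,f));x,y,z=Q[...,0],Q[...,1],Q[...,2]
print(o["clock"],o["tcp_pos"],o["contact_force"])
m=(np.hypot(x-.5075,y-.0395)<.022)&(z>.054)&(z<.063); print("toe",m.sum(),Q[m].mean(0),cv2.minAreaRect(Q[m][:,:2].astype(np.float32)))
cv2.imwrite("pics/w4c.png",cv2.convertScaleAbs(cv2.resize(f["frame"][130:330,200:440],None,fx=3,fy=3,interpolation=cv2.INTER_CUBIC),alpha=1.6))
```

```text
12.5 [0.51942571 0.03133888 0.1386008 ] [-0.15147986 -0.21573473 -0.87408526]
toe 445 [0.50585166 0.04056185 0.05829592] ((0.5074754953384399, 0.038325946778059006), (0.008783931843936443, 0.035672012716531754), 54.50516128540039)
```

View pics/w4c.png

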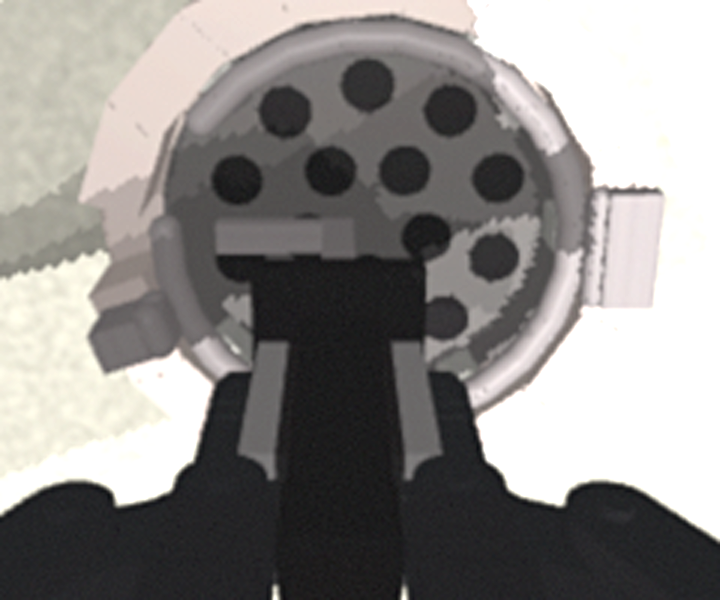

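Run:
```python
from h import *
import pickle
o,f=pickle.load(open("W4.pkl","rb"))
T=wristT(o,f);Q=cloud(f,T)
c=np.array([.5263,.0269]);a=np.radians(144.8);u=np.array([np.cos(a),np.sin(a)]);n=np.array([-u[1],u[0]])
def pr(name,px,py):
    U,V=px/3+200,py/3+130; p=Q[int(round(V)),int(round(U))]; d=p[:2]-c
    print(name,p.round(4),"potframe",(d@u).round(4),(d@n).round(4),"ang",np.degrees(np.arctan2(d@n,d@u)).round(1),"r",np.hypot(*d).round(4))
for nm,px,py in [("tip",163,222),("tipL",155,225),("tip+",166,250),("rigid end",200,125),("lugL",110,340),("lugR",160,320),("lugtop",140,330),("walledge near lug",110,290),("notch edge other",112,195),("notch",130,235),("lip1",600,200),("lip2",600,300),("toetip",220,237)]: pr(nm,px,py)
```

```text
tip [0.4879 0.0618 0.0678] potframe 0.0515 -0.0064 ang -7.1 r 0.0519
tipL [0.4863 0.0621 0.068 ] potframe 0.053 -0.0057 ang -6.1 r 0.0533
tip+ [0.4843 0.0559 0.0685] potframe 0.051 0.0006 ang 0.6 r 0.051
rigid end [0.5116 0.0756 0.0699] potframe 0.0401 -0.0313 ang -38.0 r 0.0509
lugL [0.4651 0.0483 0.0841] potframe 0.0623 0.0178 ang 15.9 r 0.0648
lugR [0.4763 0.0446 0.0814] potframe 0.051 0.0143 ang 15.7 r 0.053
lugtop [0.4725 0.0459 0.0841] potframe 0.0549 0.0154 ang 15.7 r 0.0571
walledge near lug [0.466  0.055  0.0689] potframe 0.0655 0.0118 ang 10.2 r 0.0665
notch edge other [0.4821 0.0746 0.0679] potframe 0.0636 -0.0136 ang -12.0 r 0.065
notch [0.4705 0.061  0.0467] potframe 0.0653 0.0043 ang 3.8 r 0.0654
lip1 [0.5795 0.0056 0.0739] potframe -0.0557 -0.0133 ang -166.6 r 0.0573
lip2 [ 0.5663 -0.0161  0.0754] potframe -0.0575 0.0121 ang 168.1 r 0.0587
toetip [0.4942 0.0485 0.059 ] potframe 0.0387 0.0009 ang 1.3 r 0.0387
```

Emit:
drive_tool:
  commands:
    - {"rx": 0, "ry": 0, "rz": 0, "tx": -0.35, "ty": 0.28, "tz": 0, "grip": 1}
    - {"rx": 0, "ry": 0, "rz": 0, "tx": -0.35, "ty": 0.28, "tz": 0, "grip": 1}
    - {"rx": 0, "ry": 0, "rz": 0, "tx": 0, "ty": 0, "tz": 0, "grip": 1}

```text
clock: 12.92
tcp_pos: [0.5054, 0.0441, 0.1395]
orientation: [-2.792, -1.439, -0.001]
contact_force: [0.1, -0.4, -0.4]
grip_width: 0.0146
```

Emit:
drive_tool:
  commands:
    - {"rx": 0, "ry": 0, "rz": 0, "tx": 0, "ty": 0, "tz": 0.15, "grip": 1}
    - {"rx": 0, "ry": 0, "rz": 0, "tx": 0, "ty": 0, "tz": 0.15, "grip": 1}
    - {"rx": 0, "ry": 0, "rz": 0, "tx": 0, "ty": 0, "tz": 0.15, "grip": 1}

```text
clock: 13.3
tcp_pos: [0.507, 0.0427, 0.1486]
orientation: [2.792, 1.436, 0.002]
contact_force: [2.3, -1.5, -5.9]
grip_width: 0.0145
```

Emit:
drive_tool:
  commands:
    - {"rx": 0, "ry": 0, "rz": 0, "tx": 0, "ty": 0, "tz": 0.15, "grip": 1}
    - {"rx": 0, "ry": 0, "rz": 0, "tx": 0, "ty": 0, "tz": 0.15, "grip": 1}

```text
clock: 13.55
tcp_pos: [0.5059, 0.043, 0.1546]
orientation: [-2.793, -1.437, 0.0]
contact_force: [1.3, -0.7, -3.3]
grip_width: 0.0143
```

Emit:
drive_tool:
  commands:
    - {"rx": 0, "ry": 0, "rz": 0, "tx": 0, "ty": 0, "tz": 0.2, "grip": 1}
    - {"rx": 0, "ry": 0, "rz": 0, "tx": 0, "ty": 0, "tz": 0.2, "grip": 1}

```text
clock: 13.8
tcp_pos: [0.5055, 0.0431, 0.1625]
orientation: [-2.793, -1.437, 0.002]
contact_force: [-0.5, -0.1, -1.3]
grip_width: 0.0145
```

```bash
cat > look.py <<'E'
from h import *
import pickle,sys
o=status.get_obs(); f=eyes.grab_frame("wrist"); k=sys.argv[1]; pickle.dump((o,f),open(f"L{k}.pkl","wb"))
print(o["clock"],o["tcp_pos"],o["contact_force"],o["moment"])
cv2.imwrite(f"pics/l{k}.png",cv2.convertScaleAbs(cv2.resize(f["frame"][130:330,200:440],None,fx=3,fy=3,interpolation=cv2.INTER_CUBIC),alpha=1.6))
E
python3 look.py a
```

```text
13.8 [0.50545873 0.04305626 0.16251863] [-0.48695212 -0.08481708 -1.32939896] [-0.0276701  -0.00617648  0.0140205 ]
```

View pics/la.png

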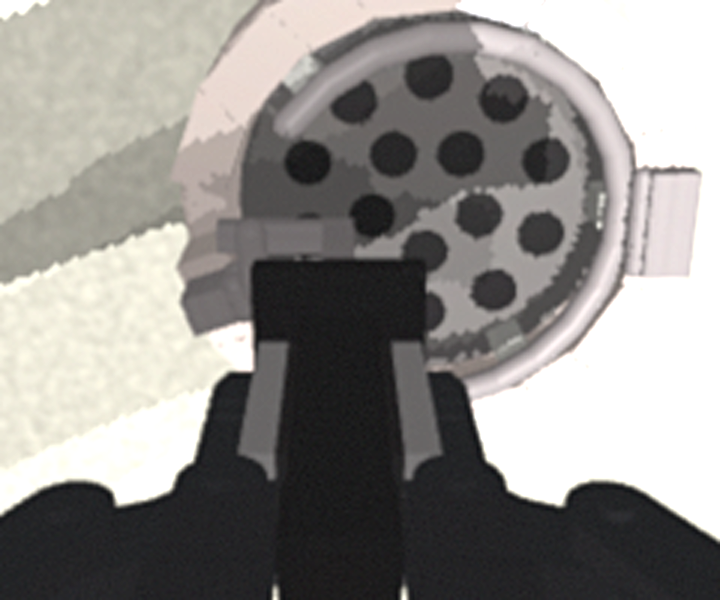

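Emit:
drive_tool:
  commands:
    - {"rx": 0, "ry": 0, "rz": 0, "tx": 0, "ty": 0, "tz": 0.2, "grip": 1}
    - {"rx": 0, "ry": 0, "rz": 0, "tx": 0, "ty": 0, "tz": 0, "grip": 1}

```text
clock: 14.1
tcp_pos: [0.5061, 0.0432, 0.1666]
orientation: [-2.793, -1.437, -0.001]
contact_force: [0.2, -1.0, -2.2]
grip_width: 0.0145
```

```bash
python3 look.py b
python3 - <<'E'
from h import *
import pickle
for k in "ab":
    o,f=pickle.load(open(f"L{k}.pkl","rb"));Q=cloud(f,wristT(o,f))
    c=np.array([.5263,.0269]);a=np.radians(144.8);u=np.array([np.cos(a),np.sin(a)]);n=np.array([-u[1],u[0]])
    d=Q[...,:2]-c; ang=np.degrees(np.arctan2(d@n,d@u)); rr=np.hypot(d[...,0],d[...,1]); z=Q[...,2]
    print(k)
    for A in list(range(-12,30,2))+[-38,-45,-60,-75,-90,-120,-150,180-5]:
        m=(np.abs(ang-A)<1)&(rr>.04)&(rr<.062)&(z>.06)&(z<.11)
        if m.sum():
            top=z[m]>np.percentile(z[m],90)-.001
            print(A,m.sum(),"zmax",z[m].max().round(4),"r",np.median(rr[m][top]).round(4),end=" | ")
    print()
E
```

```text
14.1 [0.50613444 0.04316336 0.16659166] [ 0.19972349 -1.00779224 -2.17394969] [-0.02730927  0.00512935 -0.04151227]
a
-12 14 zmax 0.0698 r 0.0602 | -10 15 zmax 0.0694 r 0.0603 | -8 26 zmax 0.0905 r 0.0487 | -6 45 zmax 0.091 r 0.0483 | -4 68 zmax 0.0916 r 0.049 | -2 45 zmax 0.0916 r 0.0483 | 0 44 zmax 0.0911 r 0.0491 | 2 47 zmax 0.0912 r 0.0484 | 4 34 zmax 0.0905 r 0.0494 | 6 10 zmax 0.09 r 0.0505 | 8 12 zmax 0.0905 r 0.0503 | 10 31 zmax 0.0901 r 0.0509 | 12 55 zmax 0.0906 r 0.0552 | 14 42 zmax 0.0886 r 0.058 | 16 28 zmax 0.0881 r 0.0581 | 18 28 zmax 0.0862 r 0.0598 | 20 23 zmax 0.0857 r 0.0584 | 22 21 zmax 0.0858 r 0.0592 | 24 11 zmax 0.0852 r 0.059 | 26 1 zmax 0.0824 r 0.056 | -38 37 zmax 0.0901 r 0.0501 | -45 54 zmax 0.0904 r 0.0493 | -60 46 zmax 0.0889 r 0.0498 | -75 43 zmax 0.086 r 0.0511 | -90 41 zmax 0.0838 r 0.0512 | -120 44 zmax 0.0772 r 0.0529 | -150 43 zmax 0.0724 r 0.0526 | 175 47 zmax 0.0763 r 0.0594 | 
b
-12 15 zmax 0.07 r 0.0589 | -10 12 zmax 0.0938 r 0.0598 | -8 37 zmax 0.0954 r 0.0477 | -6 52 zmax 0.0945 r 0.0486 | -4 59 zmax 0.0957 r 0.0484 | -2 48 zmax 0.0959 r 0.0481 | 0 45 zmax 0.0951 r 0.0477 | 2 39 zmax 0.0953 r 0.0479 | 4 26 zmax 0.0951 r 0.0488 | 6 6 zmax 0.0948 r 0.0497 | 8 12 zmax 0.0941 r 0.0501 | 10 22 zmax 0.0951 r 0.0503 | 12 54 zmax 0.0944 r 0.051 | 14 45 zmax 0.0944 r 0.0559 | 16 22 zmax 0.0935 r 0.0602 | 18 26 zmax 0.091 r 0.0579 | 20 23 zmax 0.0865 r 0.0587 | 22 20 zmax 0.0849 r 0.0574 | 24 11 zmax 0.0849 r 0.0573 | 26 1 zmax 0.0826 r 0.0567 | -38 32 zmax 0.0932 r 0.0496 | -45 53 zmax 0.0933 r 0.0496 | -60 42 zmax 0.0912 r 0.0505 | -75 41 zmax 0.0891 r 0.0513 | -90 42 zmax 0.0847 r 0.052 | -120 40 zmax 0.0778 r 0.0524 | -150 39 zmax 0.0735 r 0.0522 | 175 45 zmax 0.0758 r 0.0591 |
```

View pics/lb.png

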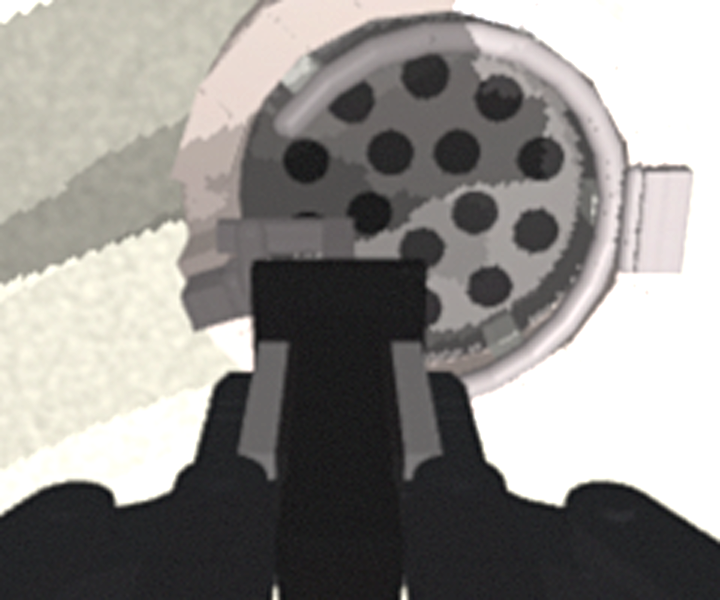

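Emit:
drive_tool:
  commands:
    - {"rx": 0, "ry": 0, "rz": 0, "tx": 0, "ty": 0, "tz": -0.2, "grip": 1}
    - {"rx": 0, "ry": 0, "rz": 0, "tx": 0, "ty": 0, "tz": -0.2, "grip": 1}
    - {"rx": 0, "ry": 0, "rz": 0, "tx": 0, "ty": 0, "tz": -0.1, "grip": 1}

```text
clock: 14.52
tcp_pos: [0.5059, 0.043, 0.1559]
orientation: [2.794, 1.437, -0.001]
contact_force: [0.1, -0.5, -1.0]
grip_width: 0.0146
```

```bash
cat > ringz.py <<'E'
from h import *
import pickle,sys
o,f=pickle.load(open(f"L{sys.argv[1]}.pkl","rb"));Q=cloud(f,wristT(o,f))
c=np.array([.5263,.0269]);a=np.radians(144.8);u=np.array([np.cos(a),np.sin(a)]);n=np.array([-u[1],u[0]])
d=Q[...,:2]-c; ang=np.degrees(np.arctan2(d@n,d@u)); rr=np.hypot(d[...,0],d[...,1]); z=Q[...,2]
for A in list(range(-10,24,4))+[30,45,60,75,90,120,150]+[-38,-45,-60,-75,-90,-120,-150,180-5]:
    m=(np.abs(ang-A)<1)&(rr>.04)&(rr<.062)&(z>.06)&(z<.11)
    if m.sum():
        top=z[m]>np.percentile(z[m],90)-.001
        print(A,m.sum(),"zmax",z[m].max().round(4),"r",np.median(rr[m][top]).round(4),end=" | ")
E
python3 look.py c; python3 ringz.py c
```

```text
14.525 [0.50589305 0.04296264 0.15588828] [ 0.13937247 -0.53302672 -1.01736857] [ 0.0166032  -0.04520833 -0.03907097]
-10 18 zmax 0.0852 r 0.0498 | -6 46 zmax 0.0871 r 0.0495 | -2 46 zmax 0.0881 r 0.049 | 2 43 zmax 0.0881 r 0.0491 | 6 13 zmax 0.0878 r 0.0499 | 10 38 zmax 0.0881 r 0.0501 | 14 47 zmax 0.087 r 0.0517 | 18 33 zmax 0.0864 r 0.0589 | 22 27 zmax 0.0858 r 0.0577 | 30 4 zmax 0.0701 r 0.06 | 120 41 zmax 0.0773 r 0.0518 | 150 37 zmax 0.0735 r 0.0518 | -38 38 zmax 0.0835 r 0.0507 | -45 54 zmax 0.0837 r 0.0509 | -60 45 zmax 0.0804 r 0.0509 | -75 43 zmax 0.0786 r 0.0518 | -90 40 zmax 0.0766 r 0.0526 | -120 48 zmax 0.0721 r 0.0531 | -150 44 zmax 0.07 r 0.0571 | 175 46 zmax 0.0762 r 0.0585 |
```

View pics/lc.png

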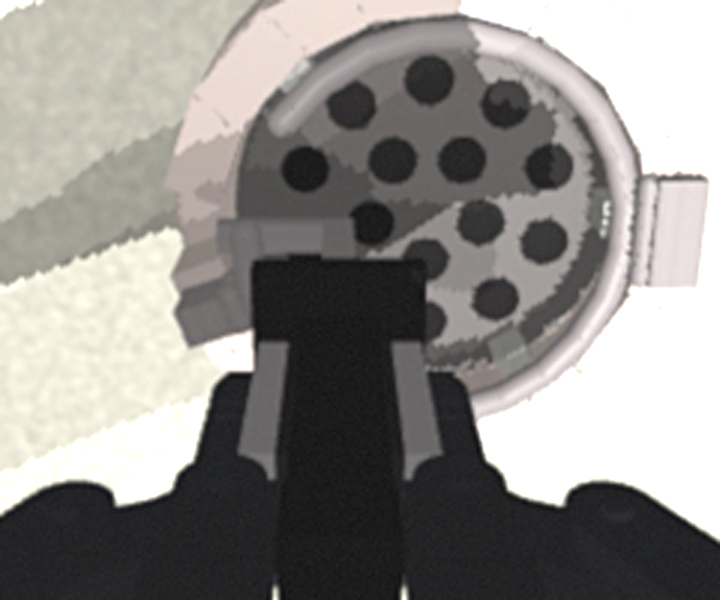

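Emit:
drive_tool:
  commands:
    - {"rx": 0, "ry": 0, "rz": 0, "tx": 0, "ty": 0, "tz": -0.2, "grip": 1}
    - {"rx": 0, "ry": 0, "rz": 0, "tx": 0.27, "ty": -0.19, "tz": 0, "grip": 1}
    - {"rx": 0, "ry": 0, "rz": 0, "tx": 0.27, "ty": -0.19, "tz": 0, "grip": 1}
    - {"rx": 0, "ry": 0, "rz": 0, "tx": 0.27, "ty": -0.19, "tz": 0, "grip": 1}
    - {"rx": 0, "ry": 0, "rz": 0, "tx": 0, "ty": 0, "tz": 0, "grip": 1}
    - {"rx": 0, "ry": 0, "rz": 0, "tx": 0, "ty": 0, "tz": 0.5, "grip": 1}
    - {"rx": 0, "ry": 0, "rz": 0, "tx": 0, "ty": 0, "tz": 1, "grip": 1}
    - {"rx": 0, "ry": 0, "rz": 0, "tx": 0, "ty": 0, "tz": 1, "grip": 1}
    - {"rx": 0, "ry": 0, "rz": 0, "tx": 0, "ty": 0, "tz": 0.5, "grip": 1}

```text
clock: 15.7
tcp_pos: [0.5227, 0.0318, 0.2137]
orientation: [-2.793, -1.438, -0.003]
contact_force: [0.7, -0.2, -1.0]
grip_width: 0.0145
```

```bash
python3 look.py d; python3 ringz.py d
```

```text
15.7 [0.52265162 0.03178301 0.21370392] [ 0.7343392  -0.21144808 -1.02484058] [ 0.01786114 -0.02427636  0.04004519]
-10 14 zmax 0.0849 r 0.0605 | -6 16 zmax 0.0872 r 0.0496 | -2 14 zmax 0.0875 r 0.0504 | 2 14 zmax 0.0882 r 0.0487 | 6 17 zmax 0.0884 r 0.0491 | 10 34 zmax 0.0879 r 0.0488 | 14 40 zmax 0.088 r 0.0486 | 18 31 zmax 0.0879 r 0.0492 | 22 27 zmax 0.0881 r 0.0499 | 30 20 zmax 0.0881 r 0.0485 | 45 10 zmax 0.0871 r 0.0505 | 120 21 zmax 0.0774 r 0.0516 | 150 23 zmax 0.0732 r 0.051 | -38 22 zmax 0.0833 r 0.0504 | -45 36 zmax 0.0839 r 0.0506 | -60 31 zmax 0.0802 r 0.051 | -75 27 zmax 0.0784 r 0.0518 | -90 29 zmax 0.0763 r 0.0517 | -120 27 zmax 0.0713 r 0.0521 | -150 28 zmax 0.0702 r 0.0573 | 175 32 zmax 0.0763 r 0.0605 |
```

View pics/ld.png

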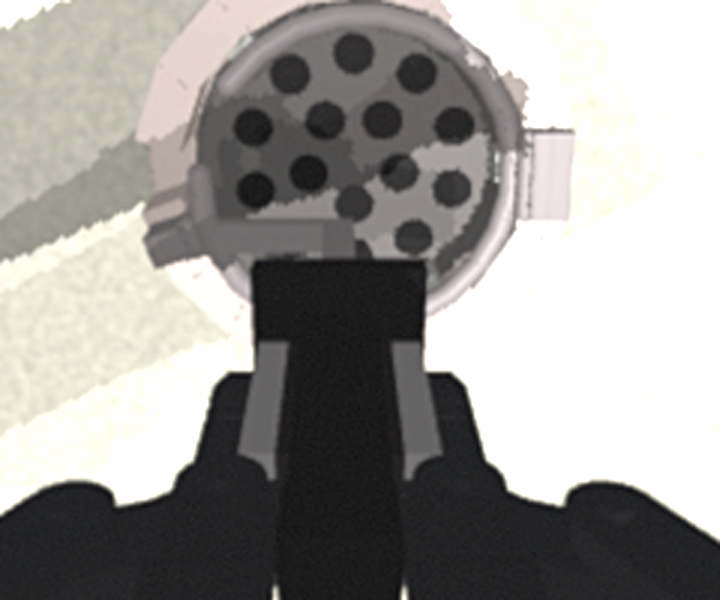

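Emit:
drive_tool:
  commands:
    - {"rx": 0, "ry": 0, "rz": 0.5, "tx": -0.15, "ty": -0.96, "tz": 0, "grip": 1}
    - {"rx": 0, "ry": 0, "rz": 0.5, "tx": -0.15, "ty": -0.96, "tz": 0, "grip": 1}
    - {"rx": 0, "ry": 0, "rz": 0.5, "tx": -0.15, "ty": -0.96, "tz": 0, "grip": 1}
    - {"rx": 0, "ry": 0, "rz": 0.5, "tx": -0.15, "ty": -0.96, "tz": 0, "grip": 1}
    - {"rx": 0, "ry": 0, "rz": 0.5, "tx": -0.15, "ty": -0.96, "tz": 0, "grip": 1}
    - {"rx": 0, "ry": 0, "rz": 0.5, "tx": -0.15, "ty": -0.96, "tz": 0, "grip": 1}
    - {"rx": 0, "ry": 0, "rz": 0.5, "tx": -0.15, "ty": -0.96, "tz": 0, "grip": 1}
    - {"rx": 0, "ry": 0, "rz": 0.5, "tx": -0.15, "ty": -0.96, "tz": 0, "grip": 1}
    - {"rx": 0, "ry": 0, "rz": 0.5, "tx": -0.15, "ty": -0.96, "tz": 0, "grip": 1}
    - {"rx": 0, "ry": 0, "rz": 0.5, "tx": -0.15, "ty": -0.96, "tz": 0, "grip": 1}

```text
clock: 17.0
tcp_pos: [0.4918, -0.1607, 0.2119]
orientation: [-2.13, -2.308, 0.0]
contact_force: [0.1, 0.4, 0.2]
grip_width: 0.0147
```

Emit:
drive_tool:
  commands:
    - {"rx": 0, "ry": 0, "rz": 0.5, "tx": -0.15, "ty": -0.96, "tz": 0, "grip": 1}
    - {"rx": 0, "ry": 0, "rz": 0.5, "tx": -0.15, "ty": -0.96, "tz": 0, "grip": 1}
    - {"rx": 0, "ry": 0, "rz": 0.5, "tx": -0.15, "ty": -0.96, "tz": 0, "grip": 1}
    - {"rx": 0, "ry": 0, "rz": 0.5, "tx": -0.15, "ty": -0.96, "tz": 0, "grip": 1}
    - {"rx": 0, "ry": 0, "rz": 0.5, "tx": -0.16, "ty": -0.99, "tz": 0, "grip": 1}
    - {"rx": 0, "ry": 0, "rz": 0, "tx": 0, "ty": 0, "tz": 0, "grip": 1}
    - {"rx": 0, "ry": 0, "rz": 0, "tx": 0, "ty": 0, "tz": 0, "grip": 1}

```text
clock: 17.88
tcp_pos: [0.4771, -0.256, 0.212]
orientation: [-1.701, -2.64, -0.001]
contact_force: [-0.3, 0.9, 1.0]
grip_width: 0.0142
```

```bash
python3 look.py e
python3 - <<'E'
from h import *
import pickle
o,f=pickle.load(open("Le.pkl","rb"));Q=cloud(f,wristT(o,f));x,y,z=Q[...,0],Q[...,1],Q[...,2]
print(o["orientation"])
for n,lo,hi,R in [("collar",.19,.201,.06),("prong",.087,.0955,.1),("toe",.125,.145,.06)]:
    m=(np.hypot(x-.478,y+.257)<R)&(z>lo)&(z<hi)
    print(n,m.sum(),Q[m].mean(0).round(4),cv2.minAreaRect(Q[m][:,:2].astype(np.float32)))
E
```

```text
17.875 [ 0.47708916 -0.25597352  0.21196841] [-0.29198748  0.92487163  0.9690846 ] [ 0.01406552 -0.0018475   0.01396539]
[-1.70111451e+00 -2.64014830e+00 -6.02432481e-04]
collar 1463 [ 0.4726 -0.2475  0.195 ] ((0.47427505254745483, -0.2511470317840576), (0.03396236523985863, 0.021241845563054085), 25.523290634155273)
prong 3647 [ 0.4883 -0.2489  0.0917] ((0.4806455969810486, -0.25691232085227966), (0.10220836102962494, 0.05031400918960571), 23.924560546875)
toe 501 [ 0.4629 -0.2626  0.1324] ((0.4642674922943115, -0.2631441652774811), (0.035664547234773636, 0.008974352851510048), 23.9713077545166)
```

View pics/le.png

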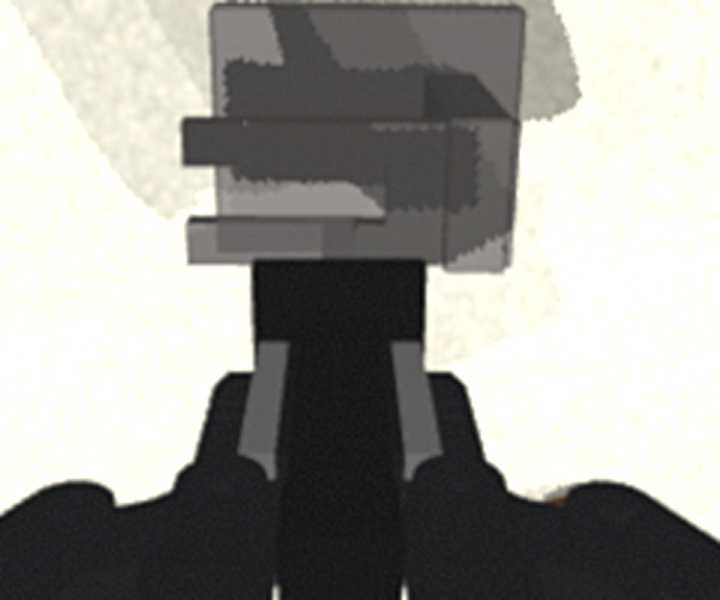

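Emit:
drive_tool:
  commands:
    - {"rx": 0, "ry": 0, "rz": 0, "tx": 0.04, "ty": -0.03, "tz": -1, "grip": 1}
    - {"rx": 0, "ry": 0, "rz": 0, "tx": 0, "ty": 0, "tz": -1, "grip": 1}
    - {"rx": 0, "ry": 0, "rz": 0, "tx": 0, "ty": 0, "tz": -1, "grip": 1}
    - {"rx": 0, "ry": 0, "rz": 0, "tx": 0, "ty": 0, "tz": -1, "grip": 1}
    - {"rx": 0, "ry": 0, "rz": 0, "tx": 0, "ty": 0, "tz": -0.6, "grip": 1}
    - {"rx": 0, "ry": 0, "rz": 0, "tx": 0, "ty": 0, "tz": -0.2, "grip": 1}
    - {"rx": 0, "ry": 0, "rz": 0, "tx": 0, "ty": 0, "tz": 0, "grip": 1}

```text
clock: 18.8
tcp_pos: [0.4781, -0.2575, 0.1165]
orientation: [1.7, 2.641, 0.0]
contact_force: [-0.2, -0.5, -0.5]
grip_width: 0.0144
```

Emit:
drive_tool:
  commands:
    - {"rx": 0, "ry": 0, "rz": 0, "tx": 0, "ty": 0, "tz": -0.06, "grip": 1}
    - {"rx": 0, "ry": 0, "rz": 0, "tx": 0, "ty": 0, "tz": -0.05, "grip": 1}
    - {"rx": 0, "ry": 0, "rz": 0, "tx": 0, "ty": 0, "tz": 0, "grip": 1}

```text
clock: 19.18
tcp_pos: [0.4779, -0.2576, 0.1143]
orientation: [1.7, 2.641, 0.0]
contact_force: [0.6, -1.6, -0.5]
grip_width: 0.0145
```

Emit:
drive_tool:
  commands:
    - {"rx": 0, "ry": 0, "rz": 0, "tx": 0, "ty": 0, "tz": -0.04, "grip": 1}
    - {"rx": 0, "ry": 0, "rz": 0, "tx": 0, "ty": 0, "tz": 0, "grip": 1}

```text
clock: 19.42
tcp_pos: [0.478, -0.2577, 0.1141]
orientation: [1.701, 2.641, 0.001]
contact_force: [-2.2, 1.3, 7.7]
grip_width: 0.0145
```

Emit:
drive_tool:
  commands:
    - {"rx": 0, "ry": 0, "rz": 0, "tx": 0, "ty": 0, "tz": 0, "grip": 0.2}
    - {"rx": 0, "ry": 0, "rz": 0, "tx": 0, "ty": 0, "tz": 0, "grip": -0.5}
    - {"rx": 0, "ry": 0, "rz": 0, "tx": 0, "ty": 0, "tz": 0, "grip": -0.5}
    - {"rx": 0, "ry": 0, "rz": 0, "tx": 0, "ty": 0, "tz": 0.5, "grip": -0.5}
    - {"rx": 0, "ry": 0, "rz": 0, "tx": 0, "ty": 0, "tz": 1, "grip": -0.5}
    - {"rx": 0, "ry": 0, "rz": 0, "tx": 0, "ty": 0, "tz": 1, "grip": -0.5}
    - {"rx": 0, "ry": 0, "rz": 0, "tx": 0, "ty": 0, "tz": 1, "grip": -0.5}
    - {"rx": 0, "ry": 0, "rz": 0, "tx": 0, "ty": 0, "tz": 1, "grip": -0.5}
    - {"rx": 0, "ry": 0, "rz": 0, "tx": 0, "ty": 0, "tz": 0.6, "grip": -0.5}

```text
clock: 20.55
tcp_pos: [0.4782, -0.2579, 0.2168]
orientation: [1.7, 2.64, 0.001]
contact_force: [0.3, -0.5, 0.0]
grip_width: 0.0637
```

```bash
python3 look.py f
python3 - <<'E'
from h import *
import pickle
o,f=pickle.load(open("Lf.pkl","rb"));Q=cloud(f,wristT(o,f));x,y,z=Q[...,0],Q[...,1],Q[...,2]
print(o["orientation"],o["joints"])
for n,lo,hi,R in [("top",.16,.172,.05),("collar",.0955,.103,.06),("prong",.087,.0955,.1)]:
    m=(np.hypot(x-.478,y+.257)<R)&(z>lo)&(z<hi)
    print(n,m.sum(),Q[m].mean(0).round(4),cv2.minAreaRect(Q[m][:,:2].astype(np.float32)))
E
```

```text
20.55 [ 0.47817199 -0.25786053  0.21675694] [ 0.26745986 -0.47076302  0.02969433] [0.0016342  0.05813221 0.01991873]
[1.69996130e+00 2.64008716e+00 8.88507102e-04] [-0.2005992   0.32994109  0.72371584  1.9249082  -0.26182663  0.98001076
  1.07017861]
top 480 [ 0.4779 -0.258   0.1638] ((0.47796469926834106, -0.25876885652542114), (0.015480798669159412, 0.015716934576630592), 25.065765380859375)
collar 847 [ 0.4766 -0.2553  0.0972] ((0.4903937578201294, -0.25241440534591675), (0.0626673623919487, 0.03570210188627243), 28.77460479736328)
prong 3374 [ 0.4869 -0.2513  0.0917] ((0.48066002130508423, -0.25697895884513855), (0.10217635333538055, 0.04951942339539528), 24.338857650756836)
```

View pics/lf.png

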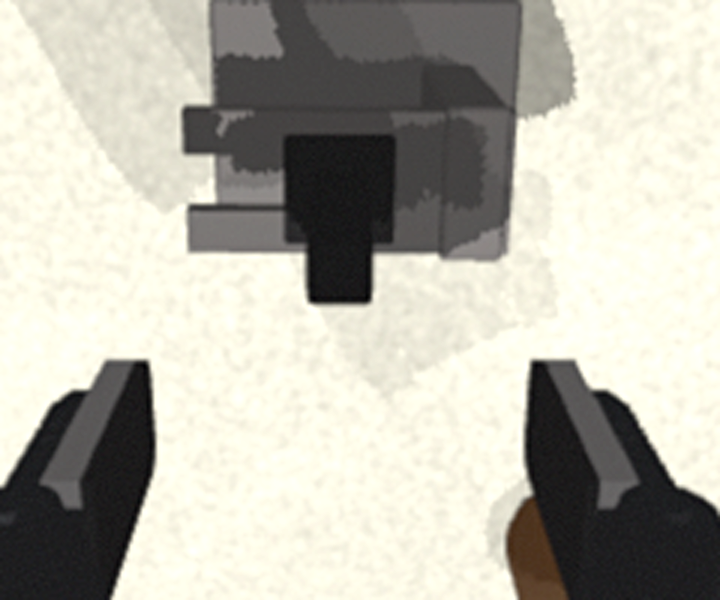

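Emit:
drive_tool:
  commands:
    - {"rx": 0, "ry": 0, "rz": 0.7, "tx": 0.12, "ty": 0.98, "tz": 0, "grip": 0}
    - {"rx": 0, "ry": 0, "rz": 0.7, "tx": 0.12, "ty": 0.98, "tz": 0, "grip": 0}
    - {"rx": 0, "ry": 0, "rz": 0.7, "tx": 0.12, "ty": 0.98, "tz": 0, "grip": 0}
    - {"rx": 0, "ry": 0, "rz": 0.7, "tx": 0.12, "ty": 0.98, "tz": 0, "grip": 0}
    - {"rx": 0, "ry": 0, "rz": 0.7, "tx": 0.12, "ty": 0.98, "tz": 0, "grip": 0}
    - {"rx": 0, "ry": 0, "rz": 0.7, "tx": 0.12, "ty": 0.98, "tz": 0, "grip": 0}
    - {"rx": 0, "ry": 0, "rz": 0.7, "tx": 0.12, "ty": 0.98, "tz": 0, "grip": 0}
    - {"rx": 0, "ry": 0, "rz": 0.7, "tx": 0.12, "ty": 0.98, "tz": 0, "grip": 0}
    - {"rx": 0, "ry": 0, "rz": 0.7, "tx": 0.12, "ty": 0.98, "tz": 0, "grip": 0}
    - {"rx": 0, "ry": 0, "rz": 0.7, "tx": 0.12, "ty": 0.98, "tz": 0, "grip": 0}

```text
clock: 21.85
tcp_pos: [0.5016, -0.0609, 0.215]
orientation: [-0.256, -3.13, 0.0]
contact_force: [0.2, 0.3, -0.5]
grip_width: 0.0424
```

Emit:
drive_tool:
  commands:
    - {"rx": 0, "ry": 0, "rz": 0.7, "tx": 0.12, "ty": 0.98, "tz": 0, "grip": 0}
    - {"rx": 0, "ry": 0, "rz": 0.7, "tx": 0.12, "ty": 0.98, "tz": 0, "grip": 0}
    - {"rx": 0, "ry": 0, "rz": 0.7, "tx": 0.12, "ty": 0.98, "tz": 0, "grip": 0}
    - {"rx": 0.1, "ry": 0.28, "rz": 0.2, "tx": 0.12, "ty": 0.98, "tz": 0, "grip": 0}
    - {"rx": 0.1, "ry": 0.3, "rz": 0, "tx": 0.12, "ty": 0.98, "tz": -0.3, "grip": 0}
    - {"rx": 0.1, "ry": 0.3, "rz": 0, "tx": 0.12, "ty": 0.98, "tz": -0.5, "grip": 0}
    - {"rx": 0.13, "ry": 0.3, "rz": 0, "tx": 0.05, "ty": 1, "tz": -0.3, "grip": 0}
    - {"rx": 0, "ry": 0, "rz": 0, "tx": 0, "ty": 0, "tz": 0, "grip": 0}

```text
clock: 22.85
tcp_pos: [0.5173, 0.0774, 0.1921]
orientation: [0.233, -2.968, -0.107]
contact_force: [-0.6, -0.6, 0.7]
grip_width: 0.0429
```

```bash
cat > rg.py <<'E'
from h import *
import pickle,sys
o=status.get_obs(); f=eyes.grab_frame("wrist"); k=sys.argv[1]; pickle.dump((o,f),open(f"L{k}.pkl","wb"))
R=cv2.Rodrigues(o["orientation"])[0]
print(o["clock"],o["tcp_pos"].round(4),o["contact_force"].round(1),o["grip_width"].round(4)); print("tool y",R[:,1].round(3),"tool z",R[:,2].round(3),"q",o["joints"].round(2))
cv2.imwrite(f"pics/l{k}.png",cv2.convertScaleAbs(f["frame"],alpha=1.5))
E
python3 rg.py g; python3 ringz.py g
```

```text
-10 14 zmax 0.0843 r 0.0491 | -6 17 zmax 0.0865 r 0.0483 | -2 18 zmax 0.0877 r 0.0483 | 2 18 zmax 0.0879 r 0.0481 | 6 18 zmax 0.0881 r 0.0479 | 10 35 zmax 0.0882 r 0.0486 | 14 47 zmax 0.0884 r 0.0481 | 18 49 zmax 0.0882 r 0.0486 | 22 46 zmax 0.0883 r 0.0486 | 30 29 zmax 0.0884 r 0.0483 | 45 42 zmax 0.0879 r 0.0477 | 60 38 zmax 0.0862 r 0.0489 | 75 37 zmax 0.0843 r 0.0495 | 90 38 zmax 0.0831 r 0.05 | 120 34 zmax 0.0789 r 0.0518 | 150 30 zmax 0.0732 r 0.052 | -38 30 zmax 0.0845 r 0.0504 | -45 30 zmax 0.083 r 0.0498 | -60 31 zmax 0.0811 r 0.0511 | -75 27 zmax 0.0788 r 0.0523 | -90 26 zmax 0.076 r 0.0525 | -150 21 zmax 0.0698 r 0.0535 | 175 42 zmax 0.0759 r 0.0587 | Traceback (most recent call last):
  File "rg.py", line 5, in <module>
    print(o["clock"],o["tcp_pos"].round(4),o["contact_force"].round(1),o["grip_width"].round(4)); print("tool y",R[:,1].round(3),"tool z",R[:,2].round(3),"q",o["joints"].round(2))
                                                                       ^^^^^^^^^^^^^^^^^^^^^
AttributeError: 'float' object has no attribute 'round'
```

Now fit the ring plane and get exact target and tilt.

```bash
sed -i 's/o\["grip_width"\].round(4)/round(o["grip_width"],4)/' rg.py
python3 - <<'E'
from h import *
import pickle
o,f=pickle.load(open("Lg.pkl","rb"));Q=cloud(f,wristT(o,f))
cv2.imwrite("pics/lg.png",cv2.convertScaleAbs(f["frame"],alpha=1.5))
R=cv2.Rodrigues(o["orientation"])[0];print("tool y",R[:,1].round(3),"z",R[:,2].round(3),o["joints"].round(2),o["tcp_pos"])
c=np.array([.5263,.0269]);a=np.radians(144.8);u=np.array([np.cos(a),np.sin(a)]);n=np.array([-u[1],u[0]])
d=Q[...,:2]-c;X,Y=d@u,d@n;ang=np.degrees(np.arctan2(Y,X));rr=np.hypot(X,Y);z=Q[...,2]
pts=[]
for A in list(range(-130,-35,3))+list(range(84,165,3)):
    m=(np.abs(ang-A)<1.2)&(rr>.046)&(rr<.058)&(z>.06)&(z<.11)
    m&=z>.0665
    if m.sum()<5: continue
    top=m&(z>np.nanmax(z[m])-.0015)
    pts.append([np.median(X[top]),np.median(Y[top]),z[m].max()])
p=np.array(pts);A=np.c_[np.ones(len(p)),p[:,:2]]
for _ in range(4):
    s,*_r=np.linalg.lstsq(A,p[:,2],rcond=None); e=p[:,2]-A@s; k=np.abs(e)<2.5*e.std(); A,p=A[k],p[k]
print("plane",s,"res",e.std(),len(p))
th=np.radians(-46)
for A0 in (-44,-46,-50):
    t=np.radians(A0);q=np.array([.0507*np.cos(t),.0507*np.sin(t)]);w=c+q[0]*u+q[1]*n;print(A0,"wire axis",w,s[0]+s[1:]@q-.004)
N=np.r_[-(s[1]*u+s[2]*n),1];N/=np.linalg.norm(N);print("N world",N)
E
```

```text
tool y [-0.149  0.985  0.084] z [-0.167  0.059 -0.984] [-0.46  0.37  0.32  1.86 -0.22  1.1   1.69] [0.51728118 0.07738978 0.19214036]
plane [0.07937589 0.17110685 0.06449758] res 0.0004344009809196225 52
-44 wire axis [0.51679977 0.07670196] 0.07934469463192846
-46 wire axis [0.51854362 0.07700318] 0.07904987138528241
-50 wire axis [0.52205753 0.07742219] 0.07844716099911156
N world [ 0.1741106  -0.04517853  0.98368918]
```

View pics/lg.png

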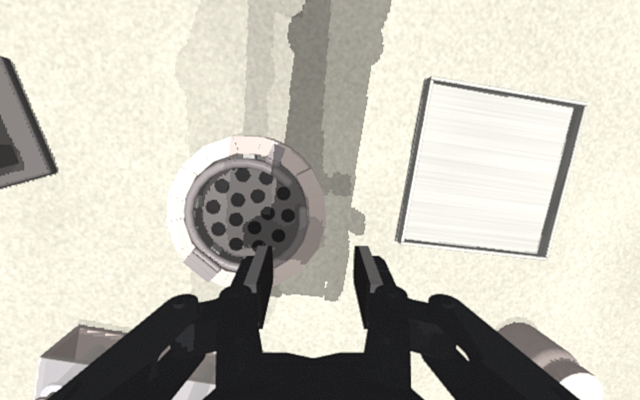

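Emit:
drive_tool:
  commands:
    - {"rx": 0, "ry": 0, "rz": 0, "tx": 0, "ty": 0, "tz": -1, "grip": 0}
    - {"rx": 0, "ry": 0, "rz": 0, "tx": 0, "ty": 0, "tz": -1, "grip": 0}
    - {"rx": 0, "ry": 0, "rz": 0, "tx": 0, "ty": 0, "tz": -1, "grip": 0}
    - {"rx": 0, "ry": 0, "rz": 0, "tx": 0, "ty": 0, "tz": -1, "grip": 0}
    - {"rx": 0, "ry": 0, "rz": 0, "tx": 0, "ty": 0, "tz": -1, "grip": 0}
    - {"rx": 0, "ry": 0, "rz": 0, "tx": 0, "ty": 0, "tz": -0.7, "grip": 0}
    - {"rx": 0, "ry": 0, "rz": 0, "tx": 0, "ty": 0, "tz": 0, "grip": 0}

```text
clock: 23.78
tcp_pos: [0.5166, 0.0754, 0.0789]
orientation: [0.229, -2.97, -0.107]
contact_force: [-0.1, 0.2, -0.3]
grip_width: 0.0427
```

```bash
python3 rg.py h
python3 - <<'E'
import cv2,pickle
o,f=pickle.load(open("Lh.pkl","rb"))
cv2.imwrite("pics/lhc.png",cv2.convertScaleAbs(cv2.resize(f["frame"][160:340,190:430],None,fx=3.3,fy=3.3,interpolation=cv2.INTER_CUBIC),alpha=1.7))
E
```

```text
23.775 [0.5166 0.0754 0.0789] [-0.1  0.2 -0.3] 0.0427
tool y [-0.146  0.986  0.083] tool z [-0.165  0.059 -0.984] q [-0.42  0.52  0.28  1.94 -0.29  0.87  1.77]
```

View pics/lhc.png

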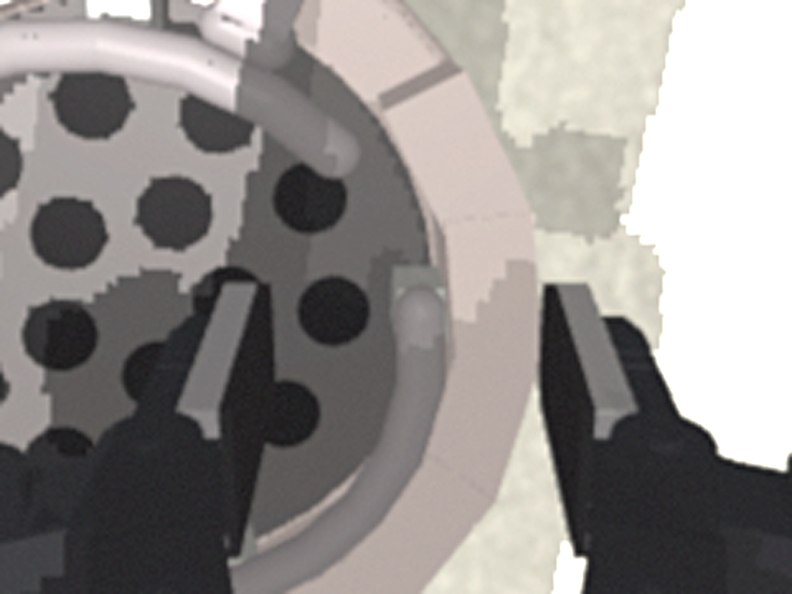

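Emit:
drive_tool:
  commands:
    - {"rx": 0, "ry": 0, "rz": 0, "tx": 0.07, "ty": 0.1, "tz": -0.25, "grip": 0}
    - {"rx": 0, "ry": 0, "rz": 0, "tx": 0, "ty": 0, "tz": 0, "grip": 0.2}
    - {"rx": 0, "ry": 0, "rz": 0, "tx": 0, "ty": 0, "tz": 0, "grip": 0.4}

```text
clock: 24.2
tcp_pos: [0.5188, 0.0781, 0.0745]
orientation: [0.231, -2.971, -0.108]
contact_force: [0.1, 0.3, -0.2]
grip_width: 0.0257
```

Emit:
drive_tool:
  commands:
    - {"rx": 0, "ry": 0, "rz": 0, "tx": 0, "ty": -0.03, "tz": -0.04, "grip": 0.6}
    - {"rx": 0, "ry": 0, "rz": 0, "tx": 0, "ty": 0, "tz": 0, "grip": 1}
    - {"rx": 0, "ry": 0, "rz": 0, "tx": 0, "ty": 0, "tz": 0, "grip": 1}
    - {"rx": 0, "ry": 0, "rz": 0, "tx": 0, "ty": 0, "tz": 0, "grip": 1}
  grip_force: 120

```text
clock: 24.7
tcp_pos: [0.5183, 0.078, 0.0735]
orientation: [0.231, -2.97, -0.109]
contact_force: [-1.6, 2.9, 0.4]
grip_width: 0.0032
```

```bash
python3 rg.py i
python3 - <<'E'
import cv2,pickle
o,f=pickle.load(open("Li.pkl","rb"))
cv2.imwrite("pics/lic.png",cv2.convertScaleAbs(cv2.resize(f["frame"][160:340,190:430],None,fx=3.3,fy=3.3,interpolation=cv2.INTER_CUBIC),alpha=1.7))
E
```

```text
24.7 [0.5183 0.078  0.0735] [-1.6  2.9  0.4] 0.0032
tool y [-0.148  0.985  0.084] tool z [-0.165  0.06  -0.985] q [-0.42  0.53  0.27  1.94 -0.3   0.86  1.77]
```

View pics/lic.png

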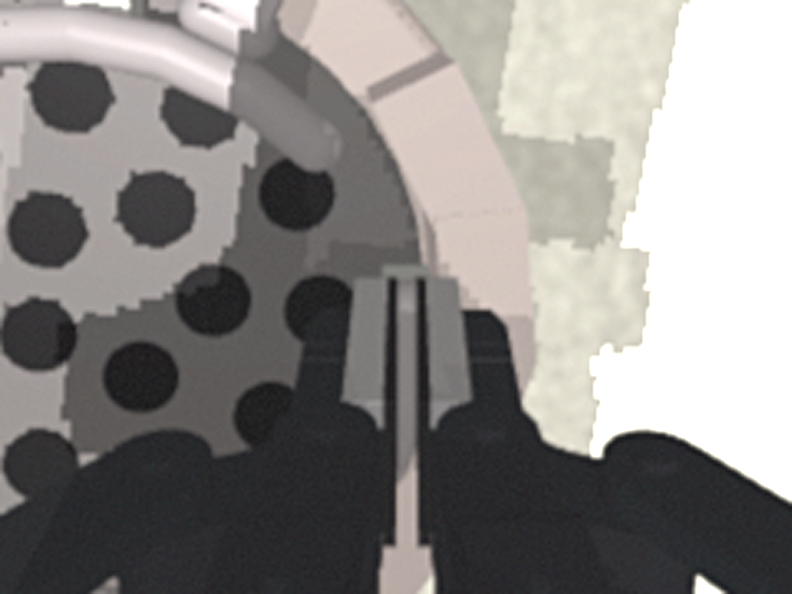

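```bash
python3 - <<'E'
from h import *
import pickle
o,f=pickle.load(open("Li.pkl","rb"));Q=cloud(f,wristT(o,f))
R=cv2.Rodrigues(o["orientation"])[0]
L=(Q-o["tcp_pos"])@R
for v in range(240,326,4):
    print(v,[tuple((L[v,u]*1000).round(1)) for u in (309,312,313,315,318)])
E
python3 ringz.py i
```

```text
240 [(np.float64(-1.2), np.float64(-3.4), np.float64(26.1)), (np.float64(-1.4), np.float64(-1.6), np.float64(26.4)), (np.float64(-0.9), np.float64(-0.9), np.float64(25.6)), (np.float64(-1.5), np.float64(0.3), np.float64(26.8)), (np.float64(-1.8), np.float64(2.2), np.float64(27.3))]
244 [(np.float64(-0.3), np.float64(-3.3), np.float64(18.9)), (np.float64(-0.1), np.float64(-1.5), np.float64(18.4)), (np.float64(0.1), np.float64(-0.9), np.float64(18.0)), (np.float64(-0.5), np.float64(0.2), np.float64(19.2)), (np.float64(-0.0), np.float64(2.0), np.float64(18.3))]
248 [(np.float64(10.5), np.float64(-3.0), np.float64(-7.1)), (np.float64(10.4), np.float64(-1.5), np.float64(-6.9)), (np.float64(10.2), np.float64(-1.0), np.float64(-6.5)), (np.float64(9.7), np.float64(0.0), np.float64(-5.5)), (np.float64(10.6), np.float64(1.5), np.float64(-7.2))]
252 [(np.float64(10.7), np.float64(-2.9), np.float64(-11.8)), (np.float64(8.5), np.float64(-1.5), np.float64(-7.6)), (np.float64(9.1), np.float64(-1.0), np.float64(-8.7)), (np.float64(8.6), np.float64(0.0), np.float64(-7.8)), (np.float64(10.2), np.float
[... 5088 characters left out ...]
2), np.float64(-1.9)), (np.float64(-11.1), np.float64(1.2), np.float64(-35.9))]
-10 33 zmax 0.0826 r 0.0597 | -6 50 zmax 0.0866 r 0.0487 | -2 60 zmax 0.087 r 0.0484 | 2 58 zmax 0.0875 r 0.0478 | 6 61 zmax 0.0879 r 0.0488 | 10 110 zmax 0.0879 r 0.0488 | 14 152 zmax 0.0882 r 0.0487 | 18 157 zmax 0.088 r 0.0483 | 22 154 zmax 0.0876 r 0.0485 | 30 107 zmax 0.0884 r 0.0486 | 45 145 zmax 0.0874 r 0.0486 | 60 118 zmax 0.0857 r 0.0495 | 75 115 zmax 0.0842 r 0.0497 | 90 96 zmax 0.0821 r 0.0502 | 120 118 zmax 0.0775 r 0.0518 | 150 95 zmax 0.073 r 0.0522 | -38 502 zmax 0.11 r 0.0429 | -45 47 zmax 0.1099 r 0.0454 | -60 47 zmax 0.1093 r 0.0504 | -75 19 zmax 0.0703 r 0.0587 | 175 148 zmax 0.0761 r 0.0589 |
```

Run:
```python
from h import *
import pickle
for k in "hi":
    o,f=pickle.load(open(f"L{k}.pkl","rb"));Q=cloud(f,wristT(o,f))
    R=cv2.Rodrigues(o["orientation"])[0]
    L=(Q-o["tcp_pos"])@R*1000
    for s in (-1,1):
        m=(np.abs(L[...,0])<13)&(L[...,2]>-30)&(L[...,2]<8)&(s*L[...,1]>1)&(s*L[...,1]<28)
        m[:, :]&=True
        p=L[m]
        for x0 in (-8,0,6,10):
            q=p[np.abs(p[:,0]-x0)<2]
            print(k,s,x0,len(q), np.percentile(q[:,2],[50,90,98,100]).round(1) if len(q) else "", q[q[:,2]>np.percentile(q[:,2],95)].mean(0).round(1) if len(q) else "")
f["frame"]
o,f=pickle.load(open("Lh.pkl","rb"));Q=cloud(f,wristT(o,f));R=cv2.Rodrigues(o["orientation"])[0];L=(Q-o["tcp_pos"])@R*1000
print("h column 262 (left pad)")
for v in range(236,300,4): print(v,L[v,262].round(1),L[v,267].round(1),L[v,362].round(1),L[v,368].round(1))
o,f=pickle.load(open("Li.pkl","rb"));Q=cloud(f,wristT(o,f));R=cv2.Rodrigues(o["orientation"])[0];L=(Q-o["tcp_pos"])@R*1000
print("i")
for v in range(238,262,2): print(v,L[v,300].round(1),L[v,304].round(1),L[v,325].round(1))
```

```text
h -1 -8 90 [-15.8  -1.9  -1.1  -0. ] [-8.4 -2.5 -0.9]
h -1 0 92 [-13.2  -1.9  -1.2  -0.4] [ -0.2 -10.5  -1.1]
h -1 6 91 [-14.7  -1.3   0.1   0.8] [ 5.8 -1.9  0.2]
h -1 10 361 [-18.9  -7.8  -4.5  -3. ] [  9.9 -24.8  -4.7]
h 1 -8 113 [-6.5 -2.  -0.2 -0. ] [-8.2  5.  -0.5]
h 1 0 128 [-5.4 -2.  -0.7  0.1] [-0.3  7.  -0.7]
h 1 6 130 [-7.8 -0.9  0.8  1.7] [6.  3.1 0.9]
h 1 10 436 [-18.7  -7.6  -5.   -1.4] [10.2 22.7 -5. ]
i -1 -8 22 [-7.9 -7.3 -6.4 -6.2] [-7.2 -2.5 -6.5]
i -1 0 19 [-8.  -7.6 -7.  -6.9] [-1.6 -2.  -6.9]
i -1 6 386 [-18.8  -8.4  -6.6  -5.1] [  6.4 -11.2  -6.7]
i -1 10 417 [-17.6  -6.4  -3.8  -2.4] [10.4 -5.3 -3.9]
i 1 -8 45 [4.6 5.3 5.8 5.9] [-7.1 18.4  5.7]
i 1 0 102 [5.8 6.6 7.1 7.2] [ 1.1 16.2  7.1]
i 1 6 548 [-13.3   6.9   7.5   7.9] [ 6.4 14.4  7.4]
i 1 10 531 [-10.8   7.3   7.7   8. ] [10.1 14.8  7.7]
h column 262 (left pad)
236 [ -0.4 -33.   30.1] [ -0.2 -29.8  29.6] [-24.2  39.1  81. ] [-24.   43.9  80.5]
240 [ -2.6 -33.   28.8] [ -3.  -30.   29.7] [-27.4  39.1  80.2] [-27.2  44.   79.8]
244 [ -4.7 -32.9  27.6] [ -5.  -29.8  28.1] [-30.9  39.3  80. ] [-31.   44.3  80
[... 1081 characters left out ...]
2 -39.2]
i
238 [ 0.8 -8.9 24.7] [ 0.2 -6.5 26. ] [9.3 5.6 6.9]
240 [-1.  -9.  25.7] [-0.7 -6.5 25.1] [8.  5.6 7.2]
242 [-2.2 -9.  25.3] [-2.3 -6.5 25.6] [6.7 5.6 7.2]
244 [-3.2 -8.9 24.6] [-3.5 -6.5 25.2] [6.5 5.6 5.3]
246 [10.4 -7.6 -4.8] [10.6 -5.5 -5.1] [10.3  5.1 -4.5]
248 [11.  -7.4 -8.1] [10.6 -5.5 -7.3] [10.5  5.  -7. ]
250 [10.1 -7.4 -8.5] [10.6 -5.4 -9.4] [10.7  4.9 -9.5]
252 [ 10.4  -7.3 -11.2] [ 10.5  -5.4 -11.4] [ 10.7   4.8 -11.6]
254 [ 10.5  -7.2 -13.3] [ 10.7  -5.3 -13.6] [ 10.8   4.8 -13.8]
256 [ 11.3  -7.1 -16.6] [ 10.8  -5.2 -15.9] [ 11.1   4.7 -16.4]
258 [ 10.3  -7.1 -16.8] [ 10.7  -5.2 -17.5] [ 10.8   4.6 -17.6]
260 [ 11.  -7. -20.] [ 10.6  -5.1 -19.1] [ 10.9   4.5 -19.7]
```

Emit:
drive_tool:
  commands:
    - {"rx": 0, "ry": 0, "rz": 0, "tx": 0, "ty": 0, "tz": 0, "grip": 0.5}
    - {"rx": 0, "ry": 0, "rz": 0, "tx": 0, "ty": 0, "tz": 0, "grip": 0.5}
    - {"rx": 0, "ry": 0, "rz": 0, "tx": 0, "ty": 0, "tz": -0.2, "grip": 0.5}
    - {"rx": 0, "ry": 0, "rz": 0, "tx": 0, "ty": 0, "tz": 0, "grip": 0.5}

```text
clock: 25.25
tcp_pos: [0.5193, 0.077, 0.0699]
orientation: [0.23, -2.972, -0.107]
contact_force: [-0.6, -1.1, 5.6]
grip_width: 0.0215
```

```bash
python3 rg.py j; python3 ringz.py j
python3 - <<'E'
from h import *
import pickle
o,f=pickle.load(open("Lj.pkl","rb"));print(o["moment"])
cv2.imwrite("pics/ljc.png",cv2.convertScaleAbs(cv2.resize(f["frame"][160:340,190:430],None,fx=3.3,fy=3.3,interpolation=cv2.INTER_CUBIC),alpha=1.7))
E
```

```text
25.25 [0.5193 0.077  0.0699] [-0.6 -1.1  5.6] 0.0215
tool y [-0.147  0.986  0.084] tool z [-0.163  0.059 -0.985] q [-0.42  0.54  0.27  1.94 -0.3   0.85  1.77]
-10 38 zmax 0.0837 r 0.0595 | -6 55 zmax 0.0871 r 0.0492 | -2 69 zmax 0.0876 r 0.0487 | 2 63 zmax 0.0878 r 0.0483 | 6 64 zmax 0.0877 r 0.0483 | 10 115 zmax 0.0879 r 0.049 | 14 160 zmax 0.088 r 0.0488 | 18 164 zmax 0.0888 r 0.0484 | 22 164 zmax 0.0882 r 0.0486 | 30 114 zmax 0.0878 r 0.0489 | 45 146 zmax 0.0872 r 0.0487 | 60 117 zmax 0.0864 r 0.0493 | 75 132 zmax 0.0849 r 0.0502 | 90 101 zmax 0.0821 r 0.0512 | 120 126 zmax 0.0779 r 0.0513 | 150 96 zmax 0.0731 r 0.052 | -38 164 zmax 0.0893 r 0.0603 | -45 142 zmax 0.1097 r 0.0586 | -60 115 zmax 0.1078 r 0.0595 | -75 71 zmax 0.0783 r 0.0513 | -90 64 zmax 0.0766 r 0.0521 | 175 160 zmax 0.0763 r 0.0582 | [-0.06611264  0.07413521  0.04354864]
```

View pics/ljc.png

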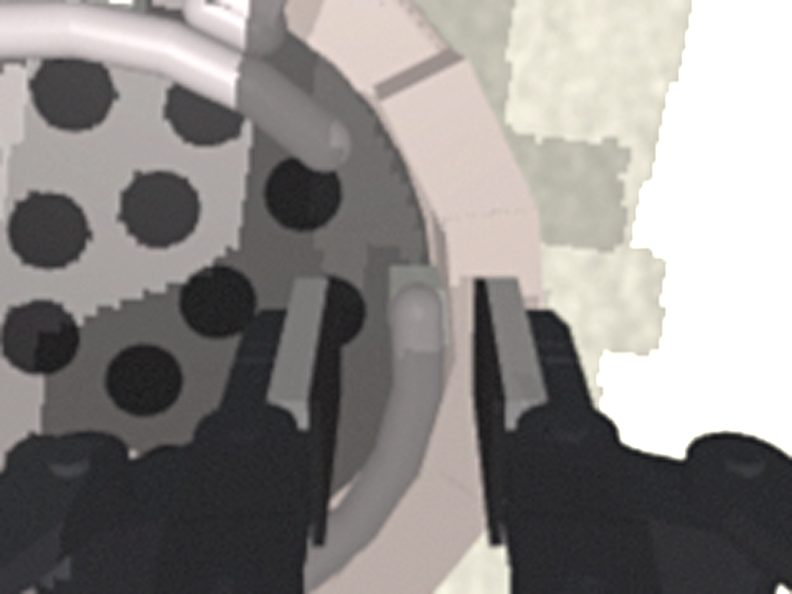

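Emit:
drive_tool:
  commands:
    - {"rx": 0, "ry": 0, "rz": 0, "tx": 0, "ty": 0, "tz": 0.1, "grip": 0.5}
    - {"rx": 0, "ry": 0, "rz": 0, "tx": 0, "ty": 0, "tz": 0, "grip": 0.6}
    - {"rx": 0, "ry": 0, "rz": 0, "tx": 0, "ty": 0, "tz": 0, "grip": 1}
    - {"rx": 0, "ry": 0, "rz": 0, "tx": 0, "ty": 0, "tz": 0, "grip": 1}
    - {"rx": 0, "ry": 0, "rz": 0, "tx": 0, "ty": 0, "tz": 0, "grip": 1}
  grip_force: 80

```text
clock: 25.92
tcp_pos: [0.5182, 0.078, 0.0713]
orientation: [0.231, -2.97, -0.108]
contact_force: [-1.7, 2.8, -1.1]
grip_width: 0.0049
```

Emit:
drive_tool:
  commands:
    - {"rx": 0, "ry": 0, "rz": 0, "tx": -0.12, "ty": 0.09, "tz": 0.05, "grip": 1}
    - {"rx": 0, "ry": 0, "rz": 0, "tx": -0.12, "ty": 0.09, "tz": 0.1, "grip": 1}
    - {"rx": 0, "ry": 0, "rz": 0, "tx": -0.12, "ty": 0.09, "tz": 0.15, "grip": 1}

```text
clock: 26.3
tcp_pos: [0.5113, 0.0826, 0.0778]
orientation: [0.23, -2.971, -0.107]
contact_force: [-0.5, -0.6, -1.5]
grip_width: 0.0044
```

```bash
python3 rg.py k; python3 ringz.py k
python3 - <<'E'
from h import *
import pickle
o,f=pickle.load(open("Lk.pkl","rb"));print(o["moment"])
cv2.imwrite("pics/lkc.png",cv2.convertScaleAbs(cv2.resize(f["frame"][100:340,60:430],None,fx=2.1,fy=2.1,interpolation=cv2.INTER_CUBIC),alpha=1.7))
E
```

```text
26.3 [0.5113 0.0826 0.0778] [-0.5 -0.6 -1.5] 0.0044
tool y [-0.147  0.986  0.084] tool z [-0.164  0.059 -0.985] q [-0.43  0.52  0.27  1.95 -0.29  0.86  1.75]
-10 29 zmax 0.0698 r 0.0595 | -6 30 zmax 0.0922 r 0.0577 | -2 72 zmax 0.0935 r 0.0572 | 2 74 zmax 0.094 r 0.0571 | 6 73 zmax 0.0941 r 0.0573 | 10 95 zmax 0.0937 r 0.057 | 14 93 zmax 0.0937 r 0.0571 | 18 92 zmax 0.0941 r 0.0564 | 22 93 zmax 0.0935 r 0.0569 | 30 105 zmax 0.0941 r 0.0562 | 45 116 zmax 0.0923 r 0.0555 | 60 94 zmax 0.0901 r 0.0548 | 75 83 zmax 0.0875 r 0.0528 | 90 84 zmax 0.0854 r 0.0513 | 120 124 zmax 0.0795 r 0.0477 | 150 119 zmax 0.0763 r 0.0451 | -38 32 zmax 0.0892 r 0.056 | -45 36 zmax 0.0903 r 0.056 | -60 20 zmax 0.0854 r 0.0556 | -75 3 zmax 0.0694 r 0.0618 | 175 153 zmax 0.0765 r 0.0583 | [ 0.0309576  -0.21559324 -0.03698676]
```

View pics/lkc.png

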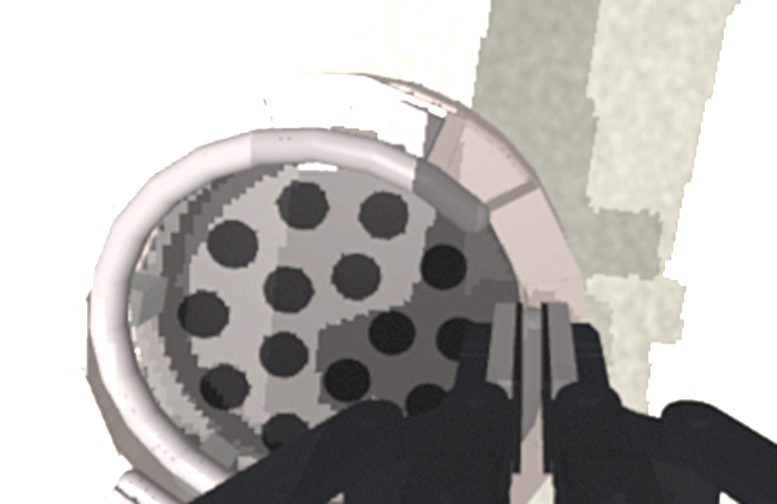

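Emit:
drive_tool:
  commands:
    - {"rx": 0, "ry": 0, "rz": 0, "tx": -0.2, "ty": 0.15, "tz": 0.25, "grip": 1}
    - {"rx": 0, "ry": 0, "rz": 0, "tx": 0, "ty": 0, "tz": 0.5, "grip": 1}
    - {"rx": 0, "ry": 0, "rz": 0, "tx": 0, "ty": 0, "tz": 0.8, "grip": 1}
    - {"rx": 0, "ry": 0, "rz": 0, "tx": 0, "ty": 0, "tz": 0.8, "grip": 1}
    - {"rx": -0.11, "ry": -0.29, "rz": 0, "tx": 0, "ty": 0, "tz": 0.5, "grip": 1}
    - {"rx": -0.11, "ry": -0.29, "rz": 0, "tx": 0, "ty": 0, "tz": 0, "grip": 1}
    - {"rx": -0.11, "ry": -0.29, "rz": 0, "tx": 0, "ty": 0, "tz": 0, "grip": 1}
    - {"rx": -0.1, "ry": -0.31, "rz": 0, "tx": 0, "ty": 0, "tz": 0, "grip": 1}

```text
clock: 27.35
tcp_pos: [0.5072, 0.0861, 0.1351]
orientation: [-0.243, 3.129, -0.001]
contact_force: [0.6, -0.5, -1.8]
grip_width: 0.0043
```

```bash
python3 rg.py m
cat > rp.py <<'E'
from h import *
import pickle,sys
o,f=pickle.load(open(f"L{sys.argv[1]}.pkl","rb"));Q=cloud(f,wristT(o,f))
R=cv2.Rodrigues(o["orientation"])[0];L=(Q-o["tcp_pos"])@R
# ring candidates: within z band about TCP in tool frame, fit circle+plane
m=(L[...,2]>-.035)&(L[...,2]<.02)&(L[...,1]<-.012)&(L[...,1]>-.13)&(np.abs(L[...,0])<.07)
m=m.astype(np.uint8); m[:, :]=m
rho=np.hypot(L[...,0],L[...,1]+.053); k=(m>0)&(rho>.044)&(rho<.060)
# drop the finger region
k&=~((L[...,1]>-.03)&(np.abs(L[...,0])<.03)) 
p=Q[k]; print(len(p))
# use top surface: per-angle max z
a=np.arctan2(L[...,0][k],L[...,1][k]+.053); b=np.round(np.degrees(a)/5).astype(int); P=[]
for q in np.unique(b):
    i=np.where(b==q)[0]
    if len(i)<6: continue
    t=p[i]; P.append(np.r_[np.median(t[t[:,2]>t[:,2].max()-.001][:,:2],0),t[:,2].max()])
P=np.array(P);A=np.c_[P[:,:2],np.ones(len(P))]
for _ in range(4):
    s,*_=np.linalg.lstsq(A,P[:,2],rcond=None);e=P[:,2]-A@s;kk=np.abs(e)<max(2.2*e.std(),.0006);A,P=A[kk],P[kk]
from scipy.optimize import least_squares
c=least_squares(lambda v:np.hypot(P[:,0]-v[0],P[:,1]-v[1])-v[2],[P[:,0].mean(),P[:,1].mean(),.052],loss="soft_l1",f_scale=.001).x
print("slopes deg",np.degrees(np.arctan(s[:2])).round(2),"res",e.std().round(5),len(P),"centre",c.round(4),"top z at c",(s[0]*c[0]+s[1]*c[1]+s[2]).round(4),"TCP",o["tcp_pos"].round(4))
E
python3 rp.py m
```

```text
27.35 [0.5072 0.0861 0.1351] [ 0.6 -0.5 -1.8] 0.0043
tool y [-0.154  0.988 -0.001] tool z [ 0.003 -0.001 -1.   ] q [-0.57  0.35  0.34  2.05 -0.16  0.77  1.59]
5993
slopes deg [-0.75  0.85] res 0.00024 41 centre [0.5156 0.0349 0.0515] top z at c 0.1457 TCP [0.5072 0.0861 0.1351]
```

View pics/lm.png

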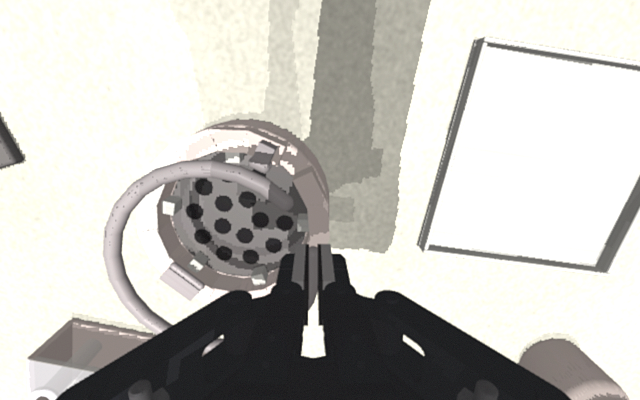

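Emit:
drive_tool:
  commands:
    - {"rx": 0, "ry": 0, "rz": 0, "tx": -0.1, "ty": 0.4, "tz": 0, "grip": 1}
    - {"rx": 0, "ry": 0, "rz": 0, "tx": -0.2, "ty": 0.8, "tz": 0, "grip": 1}
    - {"rx": 0, "ry": 0, "rz": 0, "tx": -0.2, "ty": 0.85, "tz": 0, "grip": 1}
    - {"rx": 0, "ry": 0, "rz": 0, "tx": -0.2, "ty": 0.85, "tz": 0, "grip": 1}
    - {"rx": 0, "ry": 0, "rz": 0, "tx": -0.2, "ty": 0.85, "tz": 0, "grip": 1}
    - {"rx": 0, "ry": 0, "rz": 0, "tx": -0.2, "ty": 0.85, "tz": 0, "grip": 1}
    - {"rx": 0, "ry": 0, "rz": 0, "tx": -0.2, "ty": 0.85, "tz": 0, "grip": 1}
    - {"rx": 0, "ry": 0, "rz": 0, "tx": -0.2, "ty": 0.85, "tz": 0, "grip": 1}
    - {"rx": 0, "ry": 0, "rz": 0, "tx": -0.2, "ty": 0.85, "tz": 0, "grip": 1}
    - {"rx": 0, "ry": 0, "rz": 0, "tx": -0.2, "ty": 0.85, "tz": 0, "grip": 1}

```text
clock: 28.65
tcp_pos: [0.4692, 0.247, 0.1345]
orientation: [0.243, -3.132, 0.001]
contact_force: [0.0, 0.7, -1.1]
grip_width: 0.0045
```

Emit:
drive_tool:
  commands:
    - {"rx": 0, "ry": 0, "rz": 0, "tx": -0.2, "ty": 0.85, "tz": 0, "grip": 1}
    - {"rx": 0, "ry": 0, "rz": 0, "tx": -0.2, "ty": 0.85, "tz": 0, "grip": 1}
    - {"rx": 0, "ry": 0, "rz": 0, "tx": -0.2, "ty": 0.85, "tz": -0.5, "grip": 1}
    - {"rx": 0, "ry": 0, "rz": 0, "tx": -0.2, "ty": 0.85, "tz": -0.7, "grip": 1}
    - {"rx": 0, "ry": 0, "rz": 0, "tx": -0.2, "ty": 0.85, "tz": -0.7, "grip": 1}
    - {"rx": 0, "ry": 0, "rz": 0, "tx": -0.2, "ty": 0.65, "tz": -0.6, "grip": 1}
    - {"rx": 0, "ry": 0, "rz": 0, "tx": 0, "ty": 0, "tz": 0, "grip": 1}

```text
clock: 29.52
tcp_pos: [0.4442, 0.3446, 0.083]
orientation: [0.246, -3.13, 0.003]
contact_force: [0.5, -0.5, -0.5]
grip_width: 0.0046
```

```bash
python3 rg.py n; python3 rp.py n
python3 - <<'E'
from h import *
import pickle
o,f=pickle.load(open("Ln.pkl","rb"));Q=cloud(f,wristT(o,f));x,y,z=Q[...,0],Q[...,1],Q[...,2]
m=(np.abs(x-.454)<.12)&(np.abs(y-.293)<.12)&(z>.0135)&(z<.024)
print("rim",m.sum(),cv2.minAreaRect(Q[m][:,:2].astype(np.float32)),Q[m].min(0),Q[m].max(0))
m=(np.abs(x-.454)<.08)&(np.abs(y-.293)<.08)&(z<.013); print("floor",np.median(z[m]))
m=(np.abs(x-.454)<.2)&(np.abs(y-.293)<.2)&((np.abs(x-.454)>.12)|(np.abs(y-.293)>.12))&(z<.015); print("bench",np.median(z[m]))
E
```

```text
29.525 [0.4442 0.3446 0.083 ] [ 0.5 -0.5 -0.5] 0.0046
tool y [-0.156  0.988 -0.002] tool z [-0.002 -0.002 -1.   ] q [-0.96  0.49  0.24  1.96 -0.18  0.71  1.12]
5976
slopes deg [-0.93  1.13] res 0.00025 41 centre [0.4528 0.2932 0.0515] top z at c 0.0934 TCP [0.4442 0.3446 0.083 ]
rim 4622 ((0.4540283977985382, 0.29262346029281616), (0.19048695266246796, 0.1906333863735199), 0.9641661047935486) [0.35731503 0.19606049 0.01350763] [0.55029893 0.38866595 0.01956888]
floor 0.0032796775361320224
bench -0.0007489250957664617
```

View pics/ln.png

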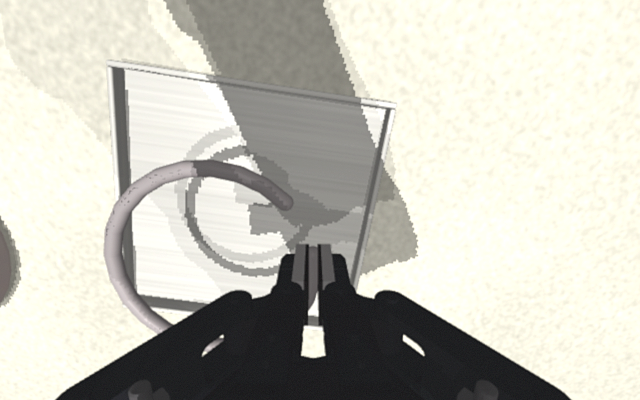

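Emit:
drive_tool:
  commands:
    - {"rx": -0.08, "ry": -0.1, "rz": 0, "tx": 0.06, "ty": -0.03, "tz": -0.6, "grip": 1}
    - {"rx": 0, "ry": 0, "rz": 0, "tx": 0, "ty": 0, "tz": -0.8, "grip": 1}
    - {"rx": 0, "ry": 0, "rz": 0, "tx": 0, "ty": 0, "tz": -0.8, "grip": 1}
    - {"rx": 0, "ry": 0, "rz": 0, "tx": 0, "ty": 0, "tz": -0.8, "grip": 1}
    - {"rx": 0, "ry": 0, "rz": 0, "tx": 0, "ty": 0, "tz": -0.5, "grip": 1}
    - {"rx": 0, "ry": 0, "rz": 0, "tx": 0, "ty": 0, "tz": 0, "grip": 1}

```text
clock: 30.32
tcp_pos: [0.4462, 0.3427, 0.0135]
orientation: [-0.242, 3.121, -0.022]
contact_force: [0.7, -0.0, -0.9]
grip_width: 0.0043
```

Emit:
drive_tool:
  commands:
    - {"rx": 0, "ry": 0, "rz": 0, "tx": 0, "ty": 0, "tz": -0.15, "grip": 1}
    - {"rx": 0, "ry": 0, "rz": 0, "tx": 0, "ty": 0, "tz": -0.1, "grip": 1}

```text
clock: 30.58
tcp_pos: [0.447, 0.3435, 0.0098]
orientation: [-0.242, 3.119, -0.019]
contact_force: [-0.1, 0.3, -1.9]
grip_width: 0.0045
```

Emit:
drive_tool:
  commands:
    - {"rx": 0, "ry": 0, "rz": 0, "tx": 0, "ty": 0, "tz": -0.1, "grip": 1}
    - {"rx": 0, "ry": 0, "rz": 0, "tx": 0, "ty": 0, "tz": -0.1, "grip": 1}
    - {"rx": 0, "ry": 0, "rz": 0, "tx": 0, "ty": 0, "tz": 0, "grip": 1}

```text
clock: 30.95
tcp_pos: [0.4466, 0.3432, 0.0054]
orientation: [-0.242, 3.12, -0.02]
contact_force: [-0.9, 0.7, -1.3]
grip_width: 0.0044
```

```bash
python3 rg.py o; python3 rp.py o
```

```text
30.95 [0.4466 0.3432 0.0054] [-0.9  0.7 -1.3] 0.0044
tool y [-0.154  0.988 -0.014] tool z [ 0.014 -0.012 -1.   ] q [-0.94  0.62  0.21  1.99 -0.2   0.55  1.13]
10699
slopes deg [0.01 0.74] res 0.0002 41 centre [0.455  0.2917 0.0514] top z at c 0.0164 TCP [0.4466 0.3432 0.0054]
```

Emit:
drive_tool:
  commands:
    - {"rx": 0, "ry": 0, "rz": 0, "tx": -0.03, "ty": 0.05, "tz": -0.1, "grip": 1}
    - {"rx": 0, "ry": 0, "rz": 0, "tx": 0, "ty": 0, "tz": 0, "grip": 1}

```text
clock: 31.25
tcp_pos: [0.4466, 0.3438, 0.0046]
orientation: [-0.24, 3.119, -0.02]
contact_force: [-2.1, -3.7, 10.6]
grip_width: 0.0046
```

Emit:
drive_tool:
  commands:
    - {"rx": 0, "ry": 0, "rz": 0, "tx": 0, "ty": 0, "tz": -0.06, "grip": 1}
    - {"rx": 0, "ry": 0, "rz": 0, "tx": 0, "ty": 0, "tz": 0, "grip": 1}

```text
clock: 31.5
tcp_pos: [0.4467, 0.3438, 0.0045]
orientation: [-0.24, 3.119, -0.019]
contact_force: [-6.0, -6.0, 23.4]
grip_width: 0.0046
```

Emit:
drive_tool:
  commands:
    - {"rx": 0, "ry": 0, "rz": 0, "tx": 0, "ty": 0, "tz": 0.09, "grip": 1}
    - {"rx": 0.12, "ry": 0, "rz": 0, "tx": 0, "ty": 0, "tz": 0, "grip": 1}
    - {"rx": 0.1, "ry": 0, "rz": 0, "tx": 0, "ty": 0, "tz": 0, "grip": 1}
    - {"rx": 0, "ry": 0, "rz": 0, "tx": 0, "ty": 0, "tz": 0, "grip": 1}

```text
clock: 32.0
tcp_pos: [0.4464, 0.3449, 0.0047]
orientation: [-0.241, 3.116, 0.031]
contact_force: [-1.3, 0.6, 6.3]
grip_width: 0.0045
```

```bash
python3 rg.py p; python3 rp.py p
```

```text
32.0 [0.4464 0.3449 0.0047] [-1.3  0.6  6.3] 0.0045
tool y [-0.154  0.988  0.019] tool z [ 0.014  0.021 -1.   ] q [-0.91  0.61  0.18  2.   -0.22  0.52  1.16]
10629
slopes deg [-0.1   1.97] res 0.00024 42 centre [0.4547 0.2934 0.0514] top z at c 0.0142 TCP [0.4464 0.3449 0.0047]
```

Emit:
drive_tool:
  commands:
    - {"rx": 0.08, "ry": 0, "rz": 0, "tx": 0, "ty": 0, "tz": 0, "grip": 1}
    - {"rx": 0, "ry": 0, "rz": 0, "tx": 0, "ty": 0, "tz": 0, "grip": 1}
    - {"rx": 0, "ry": 0, "rz": 0, "tx": 0, "ty": 0, "tz": 0, "grip": 0.9}
    - {"rx": 0, "ry": 0, "rz": 0, "tx": 0, "ty": 0, "tz": 0, "grip": 0.87}
  grip_force: 20

```text
clock: 32.55
tcp_pos: [0.4464, 0.345, 0.0047]
orientation: [-0.241, 3.115, 0.048]
contact_force: [-1.5, 0.3, 5.6]
grip_width: 0.0057
```

```bash
python3 rg.py q; python3 rp.py q
```

```text
32.55 [0.4464 0.345  0.0047] [-1.5  0.3  5.6] 0.0057
tool y [-0.154  0.988  0.029] tool z [ 0.014  0.032 -0.999] q [-0.9   0.61  0.17  2.01 -0.23  0.52  1.17]
10749
slopes deg [-0.12  2.14] res 0.00022 40 centre [0.4547 0.2934 0.0513] top z at c 0.0143 TCP [0.4464 0.345  0.0047]
```

Emit:
drive_tool:
  commands:
    - {"rx": 0, "ry": 0, "rz": 0, "tx": 0, "ty": 0, "tz": 0, "grip": 0.85}
    - {"rx": 0, "ry": 0, "rz": 0, "tx": 0, "ty": 0, "tz": 0, "grip": 0.83}
    - {"rx": 0, "ry": 0, "rz": 0, "tx": 0, "ty": 0, "tz": 0, "grip": 0.81}
    - {"rx": 0, "ry": 0, "rz": 0, "tx": 0, "ty": 0, "tz": 0, "grip": 0.79}
    - {"rx": 0, "ry": 0, "rz": 0, "tx": 0, "ty": 0, "tz": 0, "grip": 0.77}
    - {"rx": 0, "ry": 0, "rz": 0, "tx": 0, "ty": 0, "tz": 0, "grip": 0.75}

```text
clock: 33.35
tcp_pos: [0.4464, 0.346, 0.0047]
orientation: [-0.242, 3.114, 0.05]
contact_force: [-0.6, 2.6, 5.8]
grip_width: 0.011
```

```bash
python3 rg.py s; python3 rp.py s
```

```text
33.35 [0.4464 0.346  0.0047] [-0.6  2.6  5.8] 0.011
tool y [-0.155  0.987  0.03 ] tool z [ 0.015  0.033 -0.999] q [-0.9   0.61  0.17  2.01 -0.23  0.51  1.17]
10556
slopes deg [-0.16 -0.01] res 0.0002 40 centre [0.455  0.2946 0.0516] top z at c 0.0124 TCP [0.4464 0.346  0.0047]
```

Emit:
drive_tool:
  commands:
    - {"rx": 0, "ry": 0, "rz": 0, "tx": 0, "ty": 0, "tz": 0.02, "grip": 0.6}
    - {"rx": 0, "ry": 0, "rz": 0, "tx": 0, "ty": 0, "tz": 0.05, "grip": 0.5}
    - {"rx": 0, "ry": 0, "rz": 0, "tx": 0, "ty": 0, "tz": 0.2, "grip": 0.5}
    - {"rx": 0, "ry": 0, "rz": 0, "tx": 0, "ty": 0, "tz": 0.6, "grip": 0.5}
    - {"rx": 0, "ry": 0, "rz": 0, "tx": 0, "ty": 0, "tz": 1, "grip": 0.5}
    - {"rx": 0, "ry": 0, "rz": 0, "tx": 0, "ty": 0, "tz": 1, "grip": 0.5}
    - {"rx": 0, "ry": 0, "rz": 0, "tx": 0, "ty": 0, "tz": 1, "grip": 0.5}
    - {"rx": 0, "ry": 0, "rz": 0, "tx": 0, "ty": 0, "tz": 1, "grip": 0.5}
    - {"rx": 0, "ry": 0, "rz": 0, "tx": 0, "ty": 0, "tz": 1, "grip": 0.5}
    - {"rx": 0, "ry": 0, "rz": 0, "tx": 0, "ty": 0.5, "tz": 1, "grip": 0.5}

```text
clock: 34.65
tcp_pos: [0.4463, 0.3533, 0.1429]
orientation: [-0.238, 3.116, 0.045]
contact_force: [0.4, 0.8, 0.9]
grip_width: 0.0214
```

```bash
python3 rg.py t
python3 - <<'E'
from h import *
import pickle
D={c:eyes.grab_frame(c) for c in ["top","scene"]}
D0=pickle.load(open("D.pkl","rb"))
for c in D: cv2.imwrite(f"pics/{c}9.png",D[c]["frame"])
from scipy.optimize import least_squares
def ringfit(Q):
    x,y,z=Q[...,0],Q[...,1],Q[...,2]; rr=np.hypot(x-.455,y-.2945)
    m=(rr>.044)&(rr<.060)&(z>.0075)&(z<.02); p=Q[m]
    c=least_squares(lambda v:np.hypot(p[:,0]-v[0],p[:,1]-v[1])-v[2],[.455,.2945,.052],loss="soft_l1",f_scale=.002).x
    A=np.c_[p[:,:2]-c[:2],np.ones(len(p))];s=np.linalg.lstsq(A,p[:,2],rcond=None)[0]
    print("ring",len(p),c.round(4),np.degrees(s[:2]).round(2),s[2].round(4))
o,f=pickle.load(open("Lt.pkl","rb"));ringfit(cloud(f,wristT(o,f)))
for c in D:
    for d,k in ((D0,"before"),(D,"after")):
        Q=cloud(d[c]);x,y,z=Q[...,0],Q[...,1],Q[...,2]
        m=(np.hypot(x-.478,y+.257)<.05)&(z>.158)&(z<.18); print(c,k,"pick top",Q[m].mean(0).round(4),m.sum())
        for n,cx,cy,h in (("bottle",.66,-.385,.04),("jar",.67,.38,.04),("rack",.73,-.04,.05)):
            m=(np.hypot(x-cx,y-cy)<.08)&(z>h); print("  ",n,Q[m].mean(0).round(4))
E
```

```text
34.65 [0.4463 0.3533 0.1429] [0.4 0.8 0.9] 0.0214
tool y [-0.152  0.988  0.027] tool z [ 0.014  0.03  -0.999] q [-0.97  0.4   0.25  1.93 -0.15  0.8   1.09]
ring 2580 [0.455  0.2945 0.0513] [ 0.04 -0.01] 0.0104
top before pick top [ 0.4766 -0.256   0.1642] 42
   bottle [ 0.6527 -0.3853  0.098 ]
   jar [0.6689 0.3862 0.0798]
   rack [ 0.745  -0.041   0.0644]
top after pick top [ 0.4769 -0.2567  0.1636] 41
   bottle [ 0.6528 -0.3853  0.0979]
   jar [0.6691 0.3861 0.0799]
   rack [ 0.745  -0.0411  0.0644]
scene before pick top [ 0.4819 -0.2585  0.1627] 41
   bottle [ 0.6811 -0.3958  0.0904]
   jar [0.6882 0.3812 0.0732]
   rack [ 0.7568 -0.0404  0.0664]
scene after pick top [ 0.4836 -0.2594  0.1626] 42
   bottle [ 0.6809 -0.3957  0.0906]
   jar [0.6879 0.3814 0.0732]
   rack [ 0.757  -0.0406  0.0663]
```

View pics/lt.png

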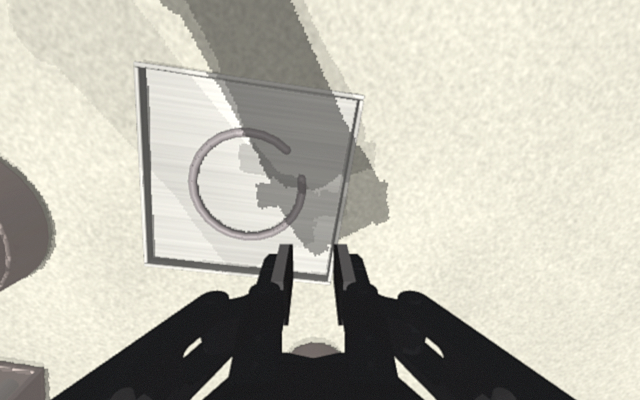

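```bash
python3 -c "
import cv2
a=cv2.imread('pics/scene9.png');cv2.imwrite('pics/scene9c.png',cv2.convertScaleAbs(cv2.resize(a[130:300,120:520],None,fx=2,fy=2,interpolation=cv2.INTER_CUBIC),alpha=1.4))"
```

View pics/scene9c.png

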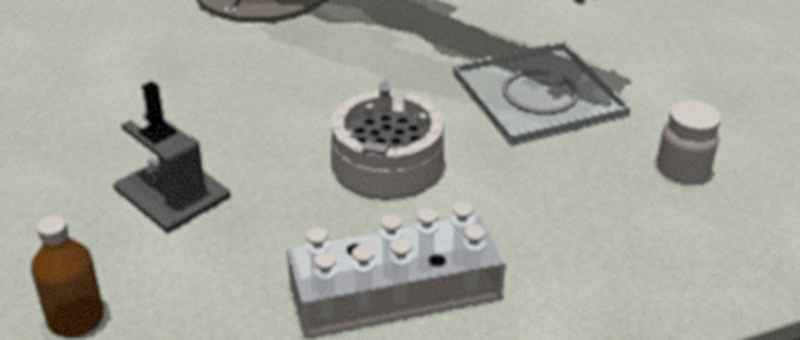

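The wrist picture shows the ring flat in the tray, centred near (247,183), with nothing touching it. The scene picture shows the pick hanging in its stand near (152,112), and the rack, bottle and jar in their places. I'm handing in.

```bash
python3 -c "
from bench import workorder,status
print(workorder.hand_in()); print(status.get_obs()['clock'])"
```

```text
the job is handed in; nothing more can be done
None
the job is handed in; nothing more can be done
```

The job is done and handed in at about 35 s of the 61 s allowed. I pried the ring's end up onto the lug with the pick and hung the pick back. Then I took the ring out with the gripper and laid it in the tray.

**Last checks**
- **Ring:** it lies flat in the tray (tilt under 0.1°). Its centre is at (0.455, 0.2945), about 2 mm from the measured tray centre (0.454, 0.2926).
- **Pick:** it hangs in its stand within about 1 mm of where it was by the wrist and top cameras. The scene camera read a shift of about 2 mm, which is within its calibration.
- **Rack, bottle and jar:** they are unmoved, within 0.3 mm.

**What did not go cleanly**
- **First grip on the ring:** it was too shallow. The pads closed to 3 mm on the 8 mm wire, so I opened and went lower. An outer finger then touched the pot wall with about 6 N, and I gripped again a little higher.
- **Laying the ring down:** the fingertips reached the tray floor before the ring did and pressed on it with up to 23 N. I backed off, let the far side of the ring touch first, then opened the jaws slowly. The gripped side settled the last few millimetres by sliding out of the pads.

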